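# Lay out a staining station: load the reagent turntable and dock the well plate

## Task

Get the staining station ready: first turn the reagent turntable by its grip bar until its red index mark meets the fixed red pointer, then stand each reagent that waits between the turntable and the microscope (3 to 5 capped bottles and tubes, not the little dropper bottle and not the bottles at the back of the bench) upright and centred on the turntable disc that matches it, big discs for bottles and small ones for tubes, in the colour of the cap, without turning the turntable off the pointer. Also slide the well plate along the bench, without lifting it, until it lies home against both rails of the corner stop. If something gets knocked out of place, put it right, and leave the other things on the bench alone.

Things in the scene. Friction and masses are not known exactly. Their poses are not given: they have to be found in the camera images.
- turntable_foot: fixed foot of the turntable; origin on the bench under the turntable's axis. A low dark steel lug with a red pointer on top stands at its rim, 147 to 165 mm from the axis, 22 mm high; seen from the axis it lies toward the foot's -x
- turntable (a joint): angle of the free-running turntable: a bright metal disc, 274 mm dia., flat top 22 mm above the bench, turning about the vertical axis through the foot's origin (ball-bearing, no spring, no stops; a sideways touch on it or on what stands on it turns it; it stays where it is left). 0 when its red index mark meets the red pointer, positive anticlockwise from above; at the start it stands 0.4 to 0.9
- handle (a point): centre of the turntable's grey grip bar, 52 x 16 x 25 mm (long, wide, tall), its centre 104.5 mm above the bench on a 15 mm dia. post on the turntable's axis; rigid with the turntable. The bar lies along the point's x; its -x points to the index mark
- index_mark (a point): red index stripe at the turntable's rim, 125 mm from the axis, on the top face
- pointer (a point): red pointer on the fixed lug, 154 mm from the axis, 22 mm above the bench
- bottle_blue: clear glass bottle with a BLUE screw cap, 56 mm dia., 111 tall; cap 38 mm dia. from 88 to 110 mm above the underside. Origin at the centre of its underside, z up its axis. May be absent
- spot_bottle_blue (a point): centre of the big blue disc, 80 mm dia., printed flat on the turntable's top, 90 mm from the axis; place of bottle with blue cap
- bottle_orange: clear glass bottle with an ORANGE screw cap, 60 mm dia., 124 tall; cap 40 mm dia. from 102 to 122 mm above the underside. Origin at the centre of its underside, z up its axis. May be absent
- spot_bottle_orange (a point): centre of the big orange disc, 84 mm dia., printed flat on the turntable's top, 90 mm from the axis; place of bottle with orange cap
- bottle_black: amber bottle with a BLACK screw cap, 50 mm dia., 101 tall; cap 35 mm dia. from 78 to 100 mm above the underside. Origin at the centre of its underside, z up its axis. May be absent
- spot_bottle_black (a point): centre of the big black disc, 74 mm dia., printed flat on the turntable's top, 90 mm from the axis; place of bottle with black cap
- tube_blue: clear self-standing tube with a BLUE cap, foot 28 mm dia., 114 tall; cap 33 mm dia. from 101 to 113 mm above the underside. Origin at the centre of its underside, z up its axis. May be absent
- spot_tube_blue (a point): centre of the small blue disc, 52 mm dia., printed flat on the turntable's top, 90 mm from the axis; place of tube with blue cap
- tube_orange: clear self-standing tube with an ORANGE cap, foot 28 mm dia., 114 tall; cap 33 mm dia. from 101 to 113 mm above the underside. Origin at the centre of its underside, z up its axis. May be absent
- spot_tube_orange (a point): centre of the small orange disc, 52 mm dia., printed flat on the turntable's top, 90 mm from the axis; place of tube with orange cap
- plate: clear well plate, 128 (its x) x 85 (its y) x 14 to 16 mm, lying on the bench; origin at the centre of its underside
- corner_stop: fixed L-shaped corner stop of two green metal rails, 12 mm wide and 12 mm high. Origin on the bench at the inner corner. One rail's inner face runs 128 mm along the stop's +y, on the plate's +x side; the other's runs 88 mm along the stop's -x, on the plate's -y side; the open sides are -x (toward the robot) and +y (left). A tall fixed microscope stands to its right, beyond about y = -0.28 and x = 0.42 of the room: pass in front of it or above
- plate_home (a point): centre of the plate's underside when it lies home in the corner stop against both rails, with its 128 mm side along this point's y and its 85 mm side along this point's x
- timer: bystander: round-cornered white kitchen-type timer, 66 x 66 x 18 mm; origin at the centre of its underside
- lens_cleaner: bystander: very small amber dropper bottle with black cap, 30 wide, 72 tall (not one of the reagents), mm; origin at the centre of its underside
- tape_roll: bystander: green roll of tape lying flat, 60 dia., 19 tall mm; origin at the centre of its underside
- tally: bystander: beige hand counter, 54 x 45 x 19 mm; origin at the centre of its underside

How it is judged (in metres and radians):
On the way:
1. the turntable's index mark has been turned to the pointer (within 0.08 rad) and rests there, before any reagent stands on it (value of joint turntable between -0.08 and 0.08 rad and velocity of joint turntable between -0.1 and 0.1 rad/s and height (world z) of each of bottle_blue, bottle_orange, bottle_black, tube_blue, tube_orange below 0.015 m), for 0.3 s.
At the end, for the whole second after the job is handed in: The index mark is within 0.10 rad of the pointer; every reagent present stands upright, at rest, on its own disc with its axis within 15 mm of the disc's centre; the plate lies flat in the corner stop within 8 mm and 0.08 rad of home (value of joint turntable between -0.1 and 0.1 rad and horizontal distance between bottle_blue and spot_bottle_blue below 0.015 m and angle between each of bottle_blue, bottle_orange, bottle_black, tube_blue, tube_orange's own z axis and vertical below 0.1 rad and height (world z) of bottle_blue between 0.017 and 0.03 m and linear speed of each of bottle_blue, bottle_orange, bottle_black, tube_blue, tube_orange, plate below 0.02 m/s and horizontal distance between bottle_orange and spot_bottle_orange below 0.015 m and height (world z) of bottle_orange between 0.017 and 0.03 m and horizontal distance between bottle_black and spot_bottle_black below 0.015 m and height (world z) of bottle_black between 0.017 and 0.03 m and horizontal distance between tube_blue and spot_tube_blue below 0.015 m and height (world z) of tube_blue between 0.017 and 0.03 m and horizontal distance between tube_orange and spot_tube_orange below 0.015 m and height (world z) of tube_orange between 0.017 and 0.03 m and horizontal distance between plate and plate_home below 0.008 m and angle between the x axis of plate and the y axis of plate_home, either way round below 0.08 rad and height (world z) of plate below 0.005 m); the robot touches nothing.
It fails at once if the turntable is spun far out of its way (below -0.7 or above 1.5 rad) (value of joint turntable above 1.5 rad or value of joint turntable below -0.7 rad).
It fails at once if the plate is lifted off the bench (more than 30 mm) (height (world z) of plate above 0.03 m).
It fails at once if a bystander is moved more than 30 mm (distance of any of timer, lens_cleaner, tape_roll, tally from where it was at the start of the episode above 0.03 m).
Of bottle_blue, bottle_orange, bottle_black, tube_blue, tube_orange only 3 to 5 are there at a start; the rules pass over those that are not, and their reading is None.
At some moment in a run one of plate may be knocked a few centimetres aside while the robot is not near it.
It also fails if it takes over 210 s, if anything falls off the work surface, if the arm or the gripper's body presses on something with over 40 N, if the wrist force passes 120 N, or if a joint passes its speed limit or range.

## Robot

A 7-joint arm with a two-finger parallel gripper is mounted at the origin on a cart in front of the work surface, level with it; the furniture and walls round the work are solid. World frame = base frame: x ahead of the robot, y to its left, z up, the work surface at z = 0. Lengths are in mm, angles in degrees, forces in N, time in s.
With the tool pointing down it reaches from about 425 to 800 mm from the base axis. Payload 8.3 kg.
Tool frame: the origin (TCP) lies midway between the tips of the shut fingers; the grasp point (between the pads) lies 19 mm behind it; z points along the fingers, y is the line along which they close (so a half turn about z gives the same grasp; the last joint's range is limited). The gripper opens to 85 mm and grips with 20 to 120 N. Pads are 22 mm wide; open, the fingers measure 114 mm over their backs; the gripper's body (76 mm by 85 mm) begins 54 mm behind the grasp point. The pads swing forward as they close: fully open they stand 13 mm farther back than shut.
Start: joints at [73.688, 21.967, 0.94, 78.501, -0.361, 79.538, -2.664], TCP at [137.531, -609.662, 231.279] pointing down, gripper open.
Joint ranges: [-169.22, 169.22], [-14.56, 117.87], [-87.37, 89.26], [10.42, 133.3], [-82.24, 262.24], [0.94, 117.77], [-172.7, 172.7]. Speed limits (degrees/s): [136.94, 136.94, 172.46, 172.46, 180, 180, 180].

## Interface

Orientations are given as a 3x3 rotation matrix whose columns are the frame's x, y, z axes.
In Python, from workcell import ctrl, grab_frame, camera_info, job gives the robot as it stands.
- The arm moves only by the tool arm_command, never from a script. Its argument "motion" is text: rows parted by semicolons, each of 5 numbers parted by spaces: the shift along the tool's x, y, z in cm, then the turn about the tool's z in degrees, then the opening, from 0 (shut) to 1 (fully open). In form: dx dy dz twist grip; .... A call has 1 to 5 rows; each row shifts and turns the commanded pose from where the row before left it, along the tool's axes as they then stand; what a row does not reach is not made up. A row lasts 1/10 s, in which the tool goes at most 50 mm and 8.59 degrees, less where a joint would pass 70% of its speed; a pose out of reach is approached as far as the arm can. A call with a gripper value outside its range is refused whole. The fingers move at their own pace and stop on an object; "force" is the grip in N (left out, the last holds). Time passes only in rows, so rows that do not move let the fingers close. It gives the time, the measured TCP pose, the force, the opening and the grip force at its end, in the units of the state.
- ctrl.get_obs(): the state, without advancing time (a new reading comes with each control period).
- grab_frame(name): name is "side" or "top"; returns the picture (420x560x3 uint8, red, green, blue); there is no depth.
- camera_info(name): a dict with "fx", "fy", "cx", "cy" (pixels), "k1" (the pictures are not rectified: a ray, as slopes to the right and down, at radius r is drawn at 1 + k1 r^2 times it, then the intrinsics apply), "rvec" (rotation vector, rad) and "tvec" (3), from world to camera coordinates, as OpenCV has them. Camera axes: x right, y down, z forward; pixel columns grow to the right and rows downward; lengths in mm; the calibration is good to about 2 mm. A picture is of the moment at which its call begins. camera_info takes no time and is no camera call.
- job.finish_job(): hands the job in; it is judged then, once.
The state is a dict: "t": time; "joint_pos": joint angles; "dq": joint speeds; "joint_efforts": joint torques, N m; "tool_pos": TCP position; "ee_rot": TCP orientation; "ft_force": force on the tool from outside, world axes, zero at the start; "ft_torque": the same for the moment, N m; "grip_width": opening from 0.0 (shut) to 1.0 (fully open); "finger_force": force on a finger pad.
Only numpy, scipy, OpenCV 4.12 (cv2) and the standard library are available. Lean on these libraries where they do the work, as an engineer would, in place of code of your own. Each camera call takes 0.05 s, during which the arm holds its last target. There are 200 camera calls.

## Working session

There is one attempt and no reset: what is moved stays moved. The work goes in short steps, Python scripts to look and compute and a tool call to move; the robot and the scene stay as the last step left them, time stands still between calls to the robot, and variables do not carry over. Pictures are saved under pics/ and viewed, at most 14 in all, crops included, and the job is handed in when it is done.

Besides the shell and the picture viewer there is one more tool, called by a JSON object that holds its "name" and its "arguments". arm_command: Moves the arm, as the interface text tells. Its arguments: {"type":"object","properties":{"motion":{"type":"string"},"force":{"type":"number"}},"required":["motion"]}

```bash
mkdir -p pics; ls
cat > h.py <<'E'
import numpy as np, cv2
from workcell import ctrl, grab_frame, camera_info, job
def cam(n):
    c=camera_info(n);R=cv2.Rodrigues(np.array(c["rvec"],float))[0];t=np.array(c["tvec"],float).ravel()
    return c,R,t
def ray(n,uv):
    c,R,t=cam(n);x=(uv[0]-c["cx"])/c["fx"];y=(uv[1]-c["cy"])/c["fy"];rd=np.hypot(x,y);r=rd
    for _ in range(20): r=rd/(1+c["k1"]*r*r)
    s=r/rd if rd>0 else 1
    return -R.T@t, R.T@np.array([x*s,y*s,1])
def onz(n,uv,z):
    o,d=ray(n,uv);return o+d*(z-o[2])/d[2]
def proj(n,p):
    c,R,t=cam(n);q=R@np.array(p,float)+t;x,y=q[:2]/q[2];k=1+c["k1"]*(x*x+y*y)
    return np.array([c["fx"]*x*k+c["cx"],c["fy"]*y*k+c["cy"]])
def grab(n,f=None):
    im=grab_frame(n)[:,:,::-1].copy()
    if f: cv2.imwrite(f,im)
    return im
E
python3 - <<'E'
from h import *
for n in("side","top"):
    grab(n,f"pics/{n}0.png");c,R,t=cam(n);print(n,c["fx"],c["k1"],-R.T@t,R[2])
o=ctrl.get_obs();print(o["t"],o["tool_pos"],o["ee_rot"],o["grip_width"])
E
```

```text
pics
side 462.54610212315873 -0.04552903678940576 [610.12734961 967.5701778  853.78342993] [-0.01563745 -0.76816166 -0.64006495]
top 391.7833622845264 0.01094262824776326 [ 331.60542975   49.46947903 1262.54460164] [ 0.2056245   0.00730995 -0.97860366]
0.1 [ 137.43420402 -609.2395656   230.37856361] [[ 9.75482371e-01  2.20077211e-01 -4.06794603e-04]
 [ 2.20077586e-01 -9.75480863e-01  1.71523038e-03]
 [-1.93372317e-05 -1.76270337e-03 -9.99998446e-01]] 1.0005688081418846
```

View pics/side0.png

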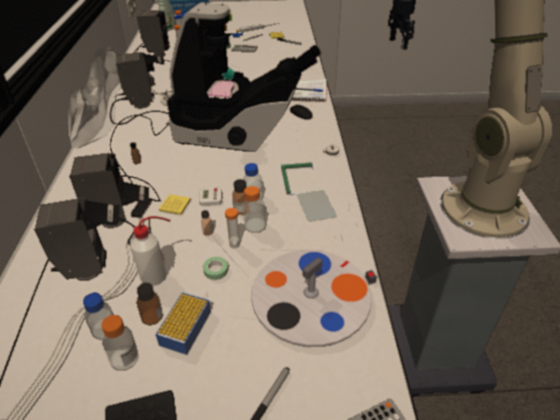

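View pics/top0.png

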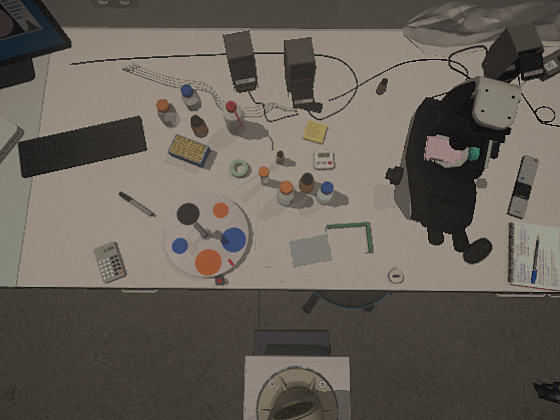

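The side view shows the turntable at (311,295) with its index mark near (345,264) and the pointer at (371,277). There are four reagents: orange tube, orange bottle, black bottle and blue bottle. In the top view they are at (264,173), (287,187), (307,182) and (327,188), and the plate is at (310,250) with the corner stop to its right.

```bash
cat > m.py <<'E'
from h import *
def blobs(im,col,box=None,amin=8):
    hsv=cv2.cvtColor(im,cv2.COLOR_BGR2HSV);h,s,v=cv2.split(hsv)
    m={"orange":(h>=6)&(h<=16)&(s>150)&(v>110),"red":((h<=4)|(h>172))&(s>120)&(v>90),"blue":(h>=105)&(h<=125)&(s>130)&(v>60),
       "green":(h>=60)&(h<=95)&(s>90)&(v>40),"dark":(v<70)&(s<140)}[col].astype(np.uint8)
    if box: k=np.zeros_like(m);k[box[1]:box[3],box[0]:box[2]]=1;m*=k
    n,l,st,ce=cv2.connectedComponentsWithStats(m)
    return [(ce[i].round(1),st[i]) for i in range(1,n) if st[i][4]>=amin]
E
python3 - <<'E'
from m import *
B={"top":(140,130,400,295),"side":(130,120,400,345)}
for n in B:
    im=cv2.imread(f"pics/{n}0.png")
    for c in("orange","red","blue","green","dark"):
        for ce,st in blobs(im,c,B[n]): print(n,c,ce,st,"z22:",onz(n,ce,22)[:2].round(),"z110:",onz(n,ce,110)[:2].round())
a=cv2.imread("pics/top0.png")[140:300,150:410];b=cv2.imread("pics/side0.png")[150:350,180:390]
cv2.imwrite("pics/c1.png",cv2.resize(a,None,fx=3,fy=3,interpolation=cv2.INTER_CUBIC))
cv2.imwrite("pics/c2.png",cv2.resize(b,None,fx=3,fy=3,interpolation=cv2.INTER_CUBIC)[:600])
E
```

```text
top orange [263.1 171.3] [259 167   9  10  67] z22: [729. 113.] z110: [701. 109.]
top orange [286.  186.5] [281 181  11  12 106] z22: [678.  37.] z110: [653.  38.]
top orange [220.1 209.9] [213 203  15  15 172] z22: [598. 250.] z110: [579. 236.]
top orange [207.7 261.9] [195 250  26  25 511] z22: [430. 282.] z110: [423. 266.]
top red [230.7 262.2] [228 259   6   7  18] z22: [429. 210.] z110: [422. 199.]
top red [218.7 280.2] [217 278   4   5  16] z22: [373. 245.] z110: [370. 232.]
top blue [325.6 183.2] [322 182   9   5  10] z22: [690. -93.] z110: [665. -83.]
top blue [226.8 230.9] [224 229   7   5   8] z22: [529. 226.] z110: [515. 213.]
top blue [234.9 245.4] [223 233  22  18  41] z22: [482. 198.] z110: [472. 188.]
top blue [175.4 240.8] [173 239   7   6  10] z22: [496. 389.] z110: [484. 365.]
top blue [178.2 250.4] [173 247  13   6  17] z22: [465. 378.] z110: [456. 355.]
top dark [142.2 141.4] [140 130   7  22 110] z22: [831. 522.] z110: [795. 488.]
top dark [198.7 134.6] [193 130  14   8  17] z22: [857. 333.] z110: [820. 313.]
top dark [194.7 158.4] [169 148  42  20 128] z22: [772
[... 2764 characters left out ...]
 194   3  10  10] z22: [353. -35.] z110: [380.  71.]
side dark [361.9 209.2] [361 205   3  10  12] z22: [353.  12.] z110: [380. 113.]
side dark [204.6 214. ] [202 211   6   7  36] z22: [785.   9.] z110: [767. 110.]
side dark [390.5 306.1] [367 227  33 118 441] z22: [348. 341.] z110: [375. 407.]
side dark [312.5 270.9] [304 263  18  15  83] z22: [510. 229.] z110: [521. 307.]
side dark [370.4 278.9] [366 275  10   8  45] z22: [377. 261.] z110: [402. 336.]
side dark [145.4 292.2] [138 283  17  19 244] z22: [900. 276.] z110: [869. 350.]
side dark [198.4 325.6] [185 303  25  42 256] z22: [769. 373.] z110: [752. 436.]
side dark [283.1 315.7] [268 303  32  26 637] z22: [586. 355.] z110: [589. 420.]
```

View pics/c1.png

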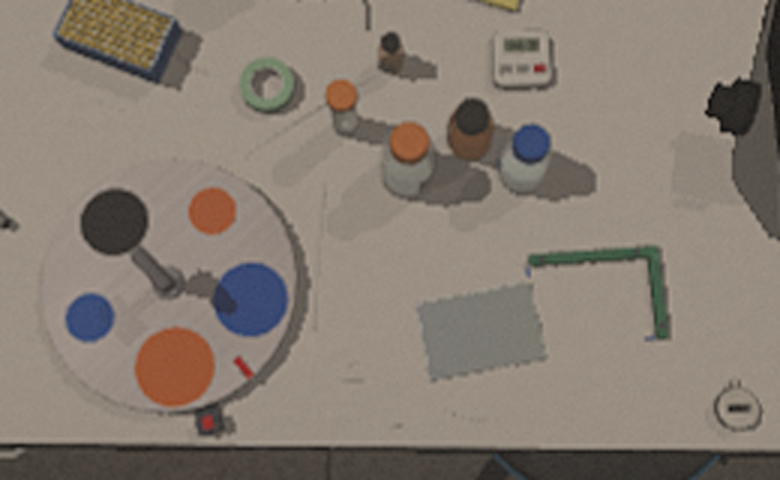

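View pics/c2.png

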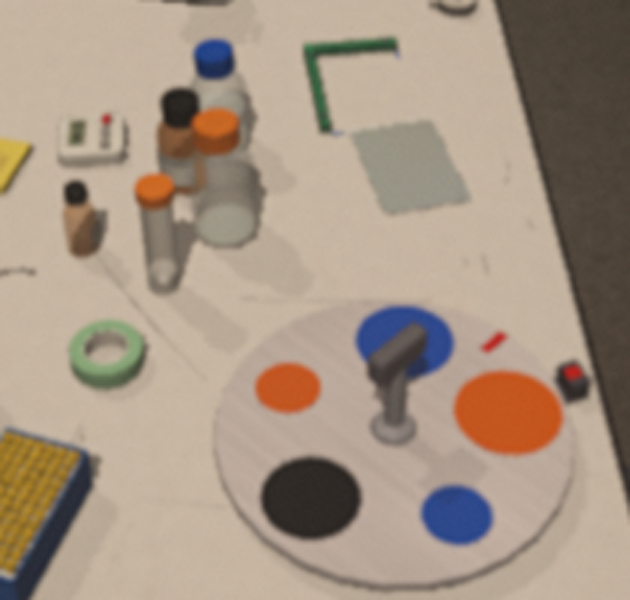

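```bash
cat >> h.py <<'E'
def go(x,y,z,psi=None):
    "prints tool-frame deltas from the present pose to target"
    o=ctrl.get_obs();R=np.array(o["ee_rot"]);p=np.array(o["tool_pos"])
    d=R.T@(np.array([x,y,z])-p)/10;yaw=np.degrees(np.arctan2(R[1,0],R[0,0]))
    tw=None if psi is None else -((psi-yaw+180)%360-180)
    print("t",round(o["t"],1),"p",p.round(1),"yaw",yaw.round(1),"j7",np.round(o["joint_pos"][6],0),"-> d cm",d.round(2),"twist",tw if tw is None else round(tw,1))
E
python3 - <<'E'
from m import *
from scipy.optimize import least_squares
a=np.array
mean=lambda l:np.mean(l,axis=0)
S=a([[598.5,250],[430.5,282.5],[585,355],[481.5,375.5]]); mark=a([430,209.5]);ptr=a([374.3,245])
r=least_squares(lambda q:np.r_[np.hypot(*(S-q).T)-90,np.hypot(*(mark-q))-125,np.hypot(*(ptr-q))-154],[510,293])
c=r.x;print("axis",c.round(1),"res",r.fun.round(1))
ang=lambda p:np.degrees(np.arctan2(*(p-c)[::-1]))
th=ang(mark)-ang(ptr);print("angs",[round(ang(s),1) for s in S],"mark",ang(mark),"ptr",ang(ptr),"theta",th)
for n,s in zip(["tube_or","bot_or","black","tube_bl"],S):
    A=np.radians(ang(s)-th);print(n,(c+90*np.r_[np.cos(A),np.sin(A)]).round(1))
A0=np.radians(ang(mark)-th)
# caps triangulation: blob centres of cap
def tri(t,s):
    o1,d1=ray("top",t);o2,d2=ray("side",s);k=np.linalg.lstsq(np.c_[d1,-d2],o2-o1,rcond=None)[0]
    p,q=o1+k[0]*d1,o2+k[1]*d2;return ((p+q)/2).round(1),np.linalg.norm(p-q).round(1)
print("tube",tri((263.1,171.3),(231.3,213)));print("botor",tri((286,186.5),(250.9,193.2)));print("black",tri((307,178.7),(239.5,185.5)));print("blue",tri((327,187.2),(251,169)))
cs=lambda u,v:(150+u/3,140+v/3); ds=lambda u,v:(180+u/3,150+v/3)
print("handle top",onz("top",cs(154,262),117)[:2],onz("side",ds(400,350),117)[:2])
print("plate top",[onz("top",cs(*p),15)[:2].round() for p in((417,303),(530,283),(545,358),(432,380))])
print("plate side",[onz("side",ds(*p),15)[:2].round() for p in((352,133),(432,121),(470,202),(390,215))])
print("stop top(inner)",[onz("top",cs(*p),12)[:2].round() for p in((530,266),(652,256),(660,338))])
print("stop side(inner)",[onz("side",ds(*p),12)[:2].round() for p in((331,132),(316,52),(396,48))])
go(c[0],c[1],200,ang(mark)+180)
E
```

```text
axis [520.1 294.3] res [ 0.1  0.3 -1.1 -0.1 -1.3 -0.1]
angs [np.float64(-29.5), np.float64(-172.5), np.float64(43.1), np.float64(115.4)] mark -136.73023161080982 ptr -161.31770746246985 theta 24.58747585166003
tube_or [572.9 221.4]
bot_or [434.  320.7]
black [605.4 322.8]
tube_bl [518.8 384.3]
tube (array([701.5, 108.8, 108.8]), np.float64(0.0))
botor (array([653.2,  38. , 112.2]), np.float64(1.1))
black (array([685.8, -27.6,  87.9]), np.float64(1.1))
blue (array([655.2, -88.1,  98.5]), np.float64(0.3))
handle top [523.79435027 288.38902127] [518.65760256 301.72790233]
plate top [array([499.,  26.]), array([522., -95.]), array([ 442., -109.]), array([418.,  10.])]
plate side [array([525., -72.]), array([446., -86.]), array([425.,  34.]), array([499.,  47.])]
stop top(inner) [array([541., -95.]), array([ 553., -227.]), array([ 464., -232.])]
stop side(inner) [array([545., -78.]), array([ 553., -212.]), array([ 469., -214.])]
t 0.1 p [ 137.4 -609.2  230.4] yaw 12.7 j7 -3.0 -> d cm [ 57.21 -79.71   3.18] twist -30.6
```

{"name": "arm_command", "arguments": {"motion": "3.15 -3.37 0 0 1; 3.15 -3.37 0 0 1; 3.15 -3.37 0 0 1; 3.15 -3.37 0 0 1; 3.15 -3.37 0 0 1"}}

```text
t: 0.6
tool_pos: [254.6, -408.7, 231.0]
ee_rot: [[0.976, 0.22, -0.0], [0.22, -0.976, 0.0], [-0.0, -0.0, -1.0]]
ft_force: [1.2, -0.6, 0.4]
grip_width: 1.0
finger_force: 0.0
```

{"name": "arm_command", "arguments": {"motion": "3.15 -3.37 0 0 1; 3.15 -3.37 0 0 1; 3.1 -3.53 0 0 1; 3.1 -3.53 0 0 1; 3.1 -3.53 0 0 1"}}

```text
t: 1.1
tool_pos: [368.5, -205.4, 231.2]
ee_rot: [[0.976, 0.22, -0.0], [0.22, -0.976, -0.0], [-0.0, 0.0, -1.0]]
ft_force: [0.1, -0.7, 0.3]
grip_width: 1.001
finger_force: 0.0
```

{"name": "arm_command", "arguments": {"motion": "3.1 -3.53 0 0 1; 3.1 -3.53 0 0 1; 3.1 -3.53 0 0 1; 3.1 -3.53 0 0 1; 3.1 -3.53 0 0 1"}}

```text
t: 1.6
tool_pos: [480.9, 0.7, 231.3]
ee_rot: [[0.976, 0.22, 0.0], [0.22, -0.976, -0.0], [0.0, 0.0, -1.0]]
ft_force: [1.7, -0.6, -0.6]
grip_width: 0.996
finger_force: 0.0
```

{"name": "arm_command", "arguments": {"motion": "1.73 -4.6 0 0 1; 1.73 -4.6 0 0 1; 1.73 -4.6 0 0 1; 1.73 -4.6 0 0 1; 1.73 -4.6 0 0 0.6"}}

```text
t: 2.1
tool_pos: [514.3, 244.0, 231.0]
ee_rot: [[0.976, 0.219, -0.0], [0.219, -0.976, -0.0], [-0.0, 0.0, -1.0]]
ft_force: [1.5, -0.1, 0.1]
grip_width: 0.858
finger_force: 0.0
```

```bash
python3 -c "
from h import *
go(520,294.5,230,43.3)"
```

```text
t 2.1 p [514.3 244.  231. ] yaw 12.7 j7 -117.0 -> d cm [ 1.67 -4.81  0.1 ] twist -30.6
```

{"name": "arm_command", "arguments": {"motion": "1.67 -4.6 0 0 0.6; 0 -0.21 0 -7.65 0.6; 0 0 0 -7.65 0.6; 0 0 0 -7.65 0.6; 0 0 0 -7.65 0.6"}}

```text
t: 2.6
tool_pos: [519.7, 293.1, 230.7]
ee_rot: [[0.724, 0.69, -0.001], [0.69, -0.724, -0.0], [-0.001, -0.0, -1.0]]
ft_force: [-0.2, -0.0, -0.3]
grip_width: 0.596
finger_force: 0.0
```

{"name": "arm_command", "arguments": {"motion": "0 0 4 0 0.6; 0 0 4 0 0.6; 0 0 3 0 0.6; 0 0 1.5 0 0.6; 0 0 1.2 0 0.6"}}

```text
t: 3.1
tool_pos: [519.7, 292.8, 93.3]
ee_rot: [[0.728, 0.686, -0.001], [0.686, -0.728, -0.0], [-0.001, -0.0, -1.0]]
ft_force: [-0.1, 0.3, -0.3]
grip_width: 0.601
finger_force: 0.0
```

Run:
```python
from h import *
go(520,294.5,92,43.3)
a=grab("top")[190:290,150:270];b=grab("side")[210:310,240:360]
cv2.imwrite("pics/g1.png",np.hstack([cv2.resize(i,(400,int(400*i.shape[0]/i.shape[1])),interpolation=cv2.INTER_CUBIC)[:330] for i in(a,b)]))
```

```text
t 3.1 p [519.7 292.8  93.3] yaw 43.3 j7 -97.0 -> d cm [ 0.13 -0.11  0.13] twist 0.0
```

View pics/g1.png

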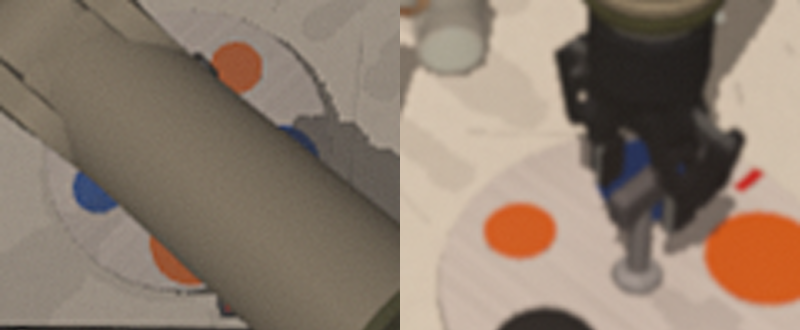

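The side view shows the bar sitting between the open fingers, aligned with the gripper. I'll close and turn.

{"name": "arm_command", "arguments": {"motion": "0.1 -0.1 0.3 0 0.4; 0 0 0 0 0.2; 0 0 0 0 0.1; 0 0 0 0 0.1; 0 0 0 0 0.1", "force": 25}}

```text
t: 3.7
tool_pos: [521.6, 294.1, 92.7]
ee_rot: [[0.729, 0.685, 0.003], [0.685, -0.729, 0.0], [0.002, 0.002, -1.0]]
ft_force: [2.5, -3.9, 6.6]
grip_width: 0.182
finger_force: 28.5
```

{"name": "arm_command", "arguments": {"motion": "0 0 0 5 0.1; 0 0 0 6 0.1; 0 0 0 6 0.1; 0 0 0 5 0.1; 0 0 0 2.6 0.1"}}

```text
t: 4.2
tool_pos: [522.1, 293.3, 92.7]
ee_rot: [[0.949, 0.316, 0.004], [0.316, -0.949, -0.001], [0.003, 0.002, -1.0]]
ft_force: [4.0, -5.3, 6.2]
grip_width: 0.183
finger_force: 28.6
```

{"name": "arm_command", "arguments": {"motion": "0 0 0 0 0.1; 0 0 0 0 0.1; 0 0 0 0 0.1; 0 0 0 0 0.1"}}

```text
t: 4.6
tool_pos: [522.0, 293.3, 92.7]
ee_rot: [[0.948, 0.319, 0.003], [0.319, -0.948, -0.001], [0.003, 0.002, -1.0]]
ft_force: [3.7, -5.1, 5.8]
grip_width: 0.178
finger_force: 28.6
```

```bash
cat >> m.py <<'E'
def table(n="side"):
    im=grab(n);B={"top":(140,190,260,295),"side":(230,230,385,345)}[n]
    c=np.array([520.1,294.3])
    for col in("orange","red","blue","dark"):
        for ce,st in blobs(im,col,B,15):
            p=onz(n,ce,22)[:2];q=p-c
            if np.hypot(*q)<165: print(n,col,p.round(1),"r",np.hypot(*q).round(1),"ang",np.degrees(np.arctan2(q[1],q[0])).round(1),st[4])
E
python3 - <<'E'
from m import *
table();table("top");go(520.1,294.3,90,18.7);print(ctrl.get_obs()["grip_width"],ctrl.get_obs()["finger_force"])
E
```

```text
side orange [573.9 220.7] r 91.2 ang -53.8 242
side orange [434.6 320.9] r 89.5 ang 162.7 820
side red [374.8 245.2] r 153.4 ang -161.4 27
side red [404.8 254. ] r 122.1 ang -160.7 27
side blue [458.4 225.5] r 92.4 ang -131.9 348
side blue [519.6 383.5] r 89.2 ang 90.3 309
side dark [499.3 155.2] r 140.7 ang -98.5 973
side dark [529.5 232.7] r 62.3 ang -81.3 15
side dark [377.3 261.2] r 146.6 ang -166.9 39
side dark [605.3 322.2] r 89.7 ang 18.1 582
top orange [572.3 221.5] r 89.6 ang -54.4 172
top orange [415.9 336.3] r 112.3 ang 158.0 165
top dark [622.3 304.4] r 102.7 ang 5.6 62
t 4.7 p [522.1 293.3  92.7] yaw 18.6 j7 -120.0 -> d cm [-0.15 -0.16  0.27] twist -0.1
0.1823024211159773 28.612644374370575
```

{"name": "arm_command", "arguments": {"motion": "0 0 0 0 0.35; 0 0 0 0 0.5; 0 0 0 0 0.6; 0 0 -2 0 0.6; 0 0 -4 0 0.6"}}

```text
t: 5.2
tool_pos: [517.9, 293.4, 148.6]
ee_rot: [[0.947, 0.322, -0.006], [0.322, -0.947, -0.003], [-0.007, 0.0, -1.0]]
ft_force: [1.2, 0.3, 1.1]
grip_width: 0.598
finger_force: 0.0
```

{"name": "arm_command", "arguments": {"motion": "0 0 -4 0 0.6; 0 0 -4 -8.5 0.6; 0 0 0 -8.5 0.6; 0 0 0 -8.5 0.6; 0 0 0 -8.5 0.6"}}

```text
t: 5.7
tool_pos: [519.7, 294.9, 231.6]
ee_rot: [[0.6, 0.8, 0.0], [0.8, -0.6, 0.0], [0.0, -0.0, -1.0]]
ft_force: [0.1, -0.3, -0.6]
grip_width: 0.596
finger_force: 0.0
```

{"name": "arm_command", "arguments": {"motion": "0 0 0 -8.5 0.6; 0 0 0 -8.5 0.6; 0 0 0 -8.5 0.6; 0 0 0 -8.5 0.6; 0 0 0 -3.4 0.6"}}

```text
t: 6.2
tool_pos: [519.6, 294.8, 231.1]
ee_rot: [[-0.008, 1.0, -0.001], [1.0, 0.008, 0.0], [0.0, -0.001, -1.0]]
ft_force: [0.3, 0.2, 0.1]
grip_width: 0.598
finger_force: 0.0
```

Run:
```python
from m import *
table();go(701.5,109,230,90)
```

```text
side orange [573.9 221. ] r 90.9 ang -53.7 241
side orange [434.4 320.9] r 89.7 ang 162.7 817
side red [374.5 245.3] r 153.6 ang -161.4 26
side red [404.8 254. ] r 122.1 ang -160.7 26
side blue [460.8 221.5] r 93.9 ang -129.2 414
side blue [519.6 383.5] r 89.2 ang 90.3 309
side dark [497.1 228. ] r 70.2 ang -109.1 19
side dark [377.7 261.8] r 146.1 ang -167.1 36
side dark [605.6 322.1] r 89.9 ang 18.0 577
t 6.2 p [519.6 294.7 231.1] yaw 90.5 j7 -50.0 -> d cm [-18.74  18.01   0.09] twist 0.5
```

{"name": "arm_command", "arguments": {"motion": "-3.74 3.6 0 0 0.7; -3.75 3.6 0 0 0.7; -3.75 3.6 0 0 0.7; -3.75 3.6 0 0 0.7; -3.75 3.61 0 0.5 0.7"}}

```text
t: 6.75
tool_pos: [694.6, 113.1, 231.2]
ee_rot: [[0.008, 1.0, -0.0], [1.0, -0.008, 0.0], [0.0, -0.0, -1.0]]
ft_force: [1.2, 0.6, 0.4]
grip_width: 0.695
finger_force: 0.0
```

{"name": "arm_command", "arguments": {"motion": "0 0 3.5 0 0.7; 0 0 3.5 0 0.7; 0 0 2.5 0 0.7; 0 0 1 0 0.7; 0 0 0 0 0.7"}}

```text
t: 7.25
tool_pos: [692.8, 114.5, 124.8]
ee_rot: [[0.007, 1.0, -0.003], [1.0, -0.007, -0.0], [-0.0, -0.003, -1.0]]
ft_force: [-0.6, -0.3, 0.6]
grip_width: 0.701
finger_force: 0.0
```

Run:
```python
from h import *
go(701.5,109,95,90)
a=grab("top")[130:230,220:340];b=grab("side")[150:250,190:310]
cv2.imwrite("pics/g2.png",np.hstack([cv2.resize(i,None,fx=3.3,fy=3.3,interpolation=cv2.INTER_CUBIC) for i in(a,b)]))
```

```text
t 7.2 p [692.8 114.5 124.8] yaw 89.6 j7 -32.0 -> d cm [-0.54  0.88  2.98] twist -0.4
```

View pics/g2.png

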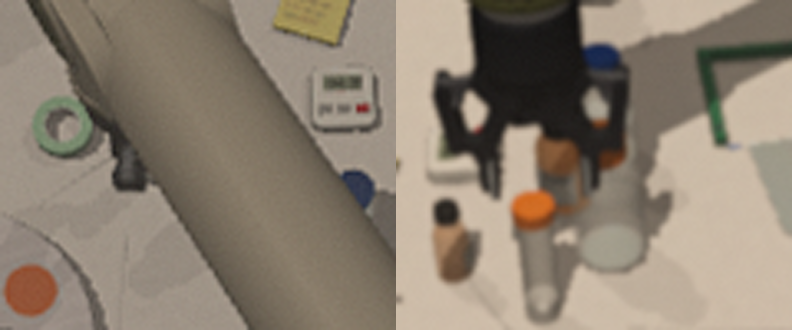

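The fingers are above the tube cap and about 9 mm short in x, with the path down clear. I'll correct, descend and grip.

{"name": "arm_command", "arguments": {"motion": "-0.54 0.88 0 0 0.7; 0 0 1.5 0 0.7; 0 0 1.4 0 0.7; 0 0 0 0 0.35; 0 0 0 0 0.25", "force": 30}}

```text
t: 7.85
tool_pos: [701.7, 109.0, 96.3]
ee_rot: [[0.006, 1.0, -0.002], [1.0, -0.006, -0.0], [-0.0, -0.002, -1.0]]
ft_force: [-0.1, -0.1, 0.2]
grip_width: 0.37
finger_force: 28.0
```

{"name": "arm_command", "arguments": {"motion": "0 0 0 0 0.25; 0 0 0 0 0.25; 0 0 0 0 0.25; 0 0 -1 0 0.25; 0 0 -2 0 0.25"}}

```text
t: 8.35
tool_pos: [701.6, 108.6, 126.7]
ee_rot: [[0.007, 1.0, -0.003], [1.0, -0.007, -0.001], [-0.001, -0.003, -1.0]]
ft_force: [0.1, -0.2, -0.5]
grip_width: 0.368
finger_force: 29.8
```

{"name": "arm_command", "arguments": {"motion": "0 0 -3 0 0.25; 0 0 -4 0 0.25; 0 0 -3 0 0.25; 0 0 0 0 0.25"}}

```text
t: 8.75
tool_pos: [704.0, 110.4, 234.4]
ee_rot: [[0.007, 1.0, 0.009], [1.0, -0.007, 0.003], [0.003, 0.009, -1.0]]
ft_force: [1.3, -0.7, 0.1]
grip_width: 0.37
finger_force: 29.8
```

Run:
```python
from h import *
go(573.5,221,220,90)
o=ctrl.get_obs();print(o["grip_width"],o["finger_force"])
grab("side","pics/s2.png")
```

```text
t 8.8 p [704.  110.4 234.4] yaw 89.6 j7 -28.0 -> d cm [ 10.96 -13.14   1.35] twist -0.4
0.3702934720965458 29.814631640911102
```

View pics/s2.png

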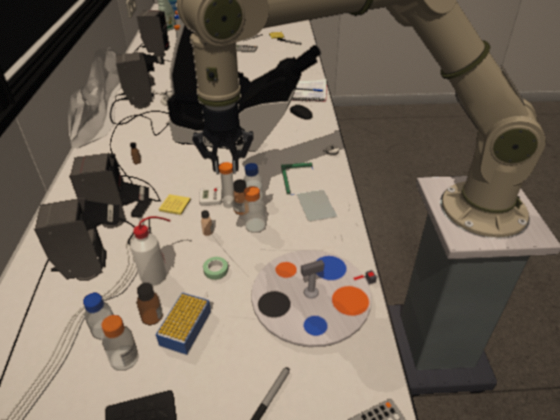

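The tube is held upright by its cap.

{"name": "arm_command", "arguments": {"motion": "2.2 -2.6 0 0 0.25; 2.2 -2.6 0 0 0.25; 2.2 -2.6 0 0 0.25; 2.2 -2.6 0 0 0.25; 2.1 -2.7 0 0 0.25"}}

```text
t: 9.3
tool_pos: [570.5, 219.4, 226.4]
ee_rot: [[0.007, 1.0, -0.001], [1.0, -0.007, -0.001], [-0.001, -0.001, -1.0]]
ft_force: [0.2, 0.2, -0.4]
grip_width: 0.369
finger_force: 29.9
```

{"name": "arm_command", "arguments": {"motion": "0 0 4 0 0.25; 0 0 3 0 0.25; 0 0 2 0 0.25; 0 0 0 0 0.25; 0 0 0 0 0.25"}}

```text
t: 9.8
tool_pos: [571.8, 218.9, 137.4]
ee_rot: [[0.007, 1.0, -0.001], [1.0, -0.007, 0.0], [0.0, -0.001, -1.0]]
ft_force: [0.4, 0.8, 0.1]
grip_width: 0.364
finger_force: 29.9
```

Run:
```python
from m import *
go(573.5,221,119,90);table()
```

```text
t 9.8 p [571.8 218.9 137.4] yaw 89.6 j7 -44.0 -> d cm [0.21 0.17 1.84] twist -0.4
side orange [574.6 225.1] r 88.1 ang -51.8 188
side orange [434.6 320.9] r 89.5 ang 162.7 819
side red [374.5 245.3] r 153.6 ang -161.4 26
side red [404.8 254. ] r 122.1 ang -160.7 26
side blue [461.1 221.5] r 93.7 ang -129.0 419
side blue [519.6 383.5] r 89.2 ang 90.3 309
side dark [509.4 229.3] r 65.9 ang -99.3 62
side dark [377.1 261.2] r 146.8 ang -167.0 40
side dark [605.3 322.2] r 89.7 ang 18.1 580
```

{"name": "arm_command", "arguments": {"motion": "0.2 0.15 0.8 0 0.25; 0 0 0.6 0 0.25; 0 0 0.4 0 0.25; 0 0 0 0 0.25; 0 0 0 0 0.25"}}

```text
t: 10.35
tool_pos: [573.6, 220.9, 119.3]
ee_rot: [[0.007, 1.0, -0.0], [1.0, -0.007, 0.0], [0.0, -0.0, -1.0]]
ft_force: [0.1, -1.7, 0.1]
grip_width: 0.372
finger_force: 30.0
```

{"name": "arm_command", "arguments": {"motion": "0 0 0 0 0.45; 0 0 0 0 0.6; 0 0 0 0 0.6; 0 0 -1.5 0 0.6; 0 0 -3 0 0.6"}}

```text
t: 10.85
tool_pos: [572.6, 220.1, 163.6]
ee_rot: [[0.007, 1.0, -0.004], [1.0, -0.007, -0.001], [-0.001, -0.004, -1.0]]
ft_force: [0.1, 0.8, 0.3]
grip_width: 0.601
finger_force: 0.0
```

{"name": "arm_command", "arguments": {"motion": "0 0 -4 0 0.6; 0 0 -4 0 0.6; 0 0 0 0 0.7"}}

```text
t: 11.15
tool_pos: [575.3, 223.1, 251.9]
ee_rot: [[0.006, 1.0, 0.009], [1.0, -0.006, 0.005], [0.005, 0.009, -1.0]]
ft_force: [0.1, 0.3, 0.2]
grip_width: 0.7
finger_force: 0.0
```

Run:
```python
from m import *
go(653.2,38,220,90);table()
im=grab("side","pics/x.png");print([ (c,onz("side",c,129)[:2].round()) for c,s in blobs(im,"orange",(225,170,300,290))])
```

```text
t 11.2 p [575.3 223.1 251.9] yaw 89.6 j7 -42.0 -> d cm [-18.48   7.88   3.18] twist -0.4
side orange [573.  227.1] r 85.5 ang -51.8 127
side orange [434.5 321.2] r 89.8 ang 162.6 821
side red [374.5 245.3] r 153.6 ang -161.4 26
side red [404.2 254.3] r 122.7 ang -161.0 28
side blue [460.3 221.5] r 94.2 ang -129.4 417
side blue [519.8 383.2] r 88.9 ang 90.2 313
side dark [508.9 229. ] r 66.2 ang -99.7 59
side dark [377.1 261.2] r 146.8 ang -167.0 40
side dark [605.5 321.9] r 89.8 ang 17.9 580
[(array([250.6, 193.4]), array([653.,  60.])), (array([285. , 236.6]), array([575., 219.])), (array([286.1, 271.2]), array([578., 322.]))]
```

{"name": "arm_command", "arguments": {"motion": "-3.7 1.57 0 0 0.75; -3.7 1.57 0 0 0.75; -3.7 1.58 0 0 0.75; -3.7 1.58 0 0 0.75; -3.68 1.58 0 0 0.75"}}

```text
t: 11.75
tool_pos: [651.0, 33.6, 243.3]
ee_rot: [[0.007, 1.0, -0.002], [1.0, -0.007, -0.0], [-0.0, -0.002, -1.0]]
ft_force: [0.5, -0.8, 0.7]
grip_width: 0.749
finger_force: 0.0
```

{"name": "arm_command", "arguments": {"motion": "0 0 4 0 0.75; 0 0 4 0 0.75; 0 0 2 0 0.75; 0 0 0 0 0.75"}}

```text
t: 12.15
tool_pos: [648.6, 34.5, 139.6]
ee_rot: [[0.007, 1.0, -0.008], [1.0, -0.007, -0.001], [-0.001, -0.008, -1.0]]
ft_force: [-0.6, -0.6, -0.3]
grip_width: 0.75
finger_force: 0.0
```

Run:
```python
from m import *
go(653.2,38,102,90)
```

```text
t 12.2 p [648.6  34.5 139.6] yaw 89.6 j7 -26.0 -> d cm [0.36 0.49 3.76] twist -0.4
```

{"name": "arm_command", "arguments": {"motion": "0.35 0.4 0 0 0.75; 0 0 1.5 0 0.75; 0 0 1.5 0 0.75; 0 0 0.7 0 0.75; 0 0 0 0 0.75"}}

```text
t: 12.65
tool_pos: [654.3, 38.7, 105.6]
ee_rot: [[0.007, 1.0, -0.003], [1.0, -0.007, -0.0], [-0.0, -0.003, -1.0]]
ft_force: [0.3, -0.3, -0.2]
grip_width: 0.749
finger_force: 0.0
```

{"name": "arm_command", "arguments": {"motion": "0 0 0 0 0.35; 0 0 0 0 0.3; 0 0 0 0 0.3; 0 0 0 0 0.3; 0 0 0 0 0.3", "force": 45}}

```text
t: 13.15
tool_pos: [655.4, 39.3, 108.2]
ee_rot: [[0.007, 1.0, 0.001], [1.0, -0.007, 0.0], [0.0, 0.001, -1.0]]
ft_force: [-3.0, -0.2, 5.8]
grip_width: 0.447
finger_force: 45.2
```

{"name": "arm_command", "arguments": {"motion": "0 0 -1 0 0.3; 0 0 -2 0 0.3; 0 0 -3 0 0.3; 0 0 -4 0 0.3; 0 0 -3 0 0.3"}}

```text
t: 13.65
tool_pos: [655.3, 39.1, 239.7]
ee_rot: [[0.007, 1.0, 0.001], [1.0, -0.007, 0.0], [0.0, 0.001, -1.0]]
ft_force: [0.7, 0.4, -3.3]
grip_width: 0.45
finger_force: 45.8
```

Run:
```python
from h import *
go(434.5,321,230,90)
o=ctrl.get_obs();print(o["grip_width"],o["finger_force"])
grab("side","pics/s3.png")
```

```text
t 13.7 p [655.3  39.1 239.7] yaw 89.6 j7 -24.0 -> d cm [ 28.04 -22.27   0.96] twist -0.4
0.4497211543504951 45.82843244075775
```

View pics/s3.png

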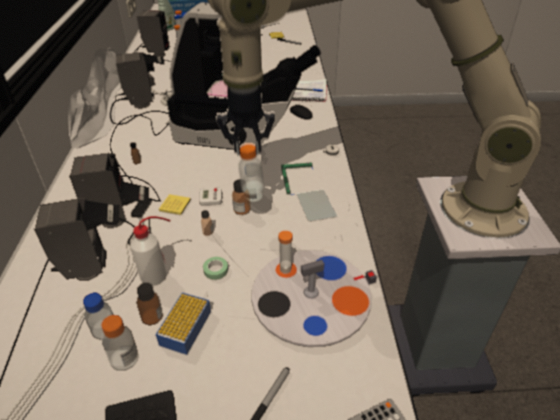

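The orange bottle is held upright and the tube stands on its disc.

{"name": "arm_command", "arguments": {"motion": "3.5 -2.2 -1 0 0.3; 3.5 -2.7 -1 0 0.3; 3.5 -2.9 0 0 0.3; 3.5 -2.9 0 0 0.3; 3.5 -2.9 0 0 0.3"}}

```text
t: 14.2
tool_pos: [518.9, 216.0, 257.3]
ee_rot: [[0.007, 1.0, 0.0], [1.0, -0.007, -0.0], [-0.0, 0.0, -1.0]]
ft_force: [0.4, -0.1, -2.5]
grip_width: 0.451
finger_force: 46.0
```

{"name": "arm_command", "arguments": {"motion": "3.5 -2.9 0 0 0.3; 3.5 -2.9 0 0 0.3; 3.5 -2.8 0 0 0.3; 0 0 0 0 0.3; 0 0 0 0 0.3"}}

```text
t: 14.7
tool_pos: [433.9, 321.7, 257.5]
ee_rot: [[0.003, 1.0, 0.001], [1.0, -0.003, -0.0], [-0.0, 0.001, -1.0]]
ft_force: [1.1, -0.8, -3.3]
grip_width: 0.45
finger_force: 46.1
```

Run:
```python
from m import *
go(434.5,321,131,90)
```

```text
t 14.7 p [433.9 321.7 257.5] yaw 89.8 j7 -55.0 -> d cm [-0.06  0.05 12.65] twist -0.2
```

{"name": "arm_command", "arguments": {"motion": "0 0 4 0 0.3; 0 0 4 0 0.3; 0 0 2.5 0 0.3; 0 0 0 0 0.3; 0 0 0 0 0.3"}}

```text
t: 15.2
tool_pos: [435.9, 319.9, 152.9]
ee_rot: [[0.008, 1.0, -0.0], [1.0, -0.008, 0.0], [0.0, -0.0, -1.0]]
ft_force: [0.7, 0.6, -3.1]
grip_width: 0.452
finger_force: 46.3
```

Run:
```python
from m import *
go(434.5,321,131,90)
```

```text
t 15.2 p [435.9 319.9 152.9] yaw 89.5 j7 -59.0 -> d cm [ 0.11 -0.14  2.19] twist -0.5
```

{"name": "arm_command", "arguments": {"motion": "0.1 -0.13 1 0 0.3; 0 0 0.7 0 0.3; 0 0 0.3 0 0.3; 0 0 0.1 0 0.3; 0 0 0 0 0.3"}}

```text
t: 15.7
tool_pos: [433.8, 321.6, 131.4]
ee_rot: [[0.007, 1.0, 0.0], [1.0, -0.007, 0.0], [0.0, 0.0, -1.0]]
ft_force: [-0.3, -0.8, -2.7]
grip_width: 0.448
finger_force: 46.3
```

Run:
```python
from m import *
go(434.5,321,130,90);print(ctrl.get_obs()["ft_force"])
```

```text
t 15.7 p [433.8 321.6 131.4] yaw 89.6 j7 -60.0 -> d cm [-0.06  0.07  0.14] twist -0.4
[-0.27919882 -0.80609645 -2.71498116]
```

{"name": "arm_command", "arguments": {"motion": "0 0 0.1 0 0.3; 0 0 0.05 0 0.3; 0 0 0 0 0.3; 0 0 0 0 0.5; 0 0 0 0 0.65"}}

```text
t: 16.2
tool_pos: [434.0, 321.7, 130.1]
ee_rot: [[0.007, 1.0, 0.001], [1.0, -0.007, 0.0], [0.0, 0.001, -1.0]]
ft_force: [-0.6, -0.6, -0.2]
grip_width: 0.639
finger_force: 0.0
```

{"name": "arm_command", "arguments": {"motion": "0 0 0 0 0.7; 0 0 0 0 0.7; 0 0 -1.5 0 0.7; 0 0 -3 0 0.7; 0 0 -4 0 0.7"}}

```text
t: 16.7
tool_pos: [433.1, 321.0, 215.6]
ee_rot: [[0.006, 1.0, -0.002], [1.0, -0.006, -0.001], [-0.001, -0.002, -1.0]]
ft_force: [0.5, -0.2, 0.1]
grip_width: 0.698
finger_force: 0.0
```

{"name": "arm_command", "arguments": {"motion": "0 0 -3 0 0.75; 0 0 0 0 0.75; 0 0 0 0 0.75"}}

```text
t: 17.0
tool_pos: [434.1, 322.0, 246.2]
ee_rot: [[0.007, 1.0, 0.002], [1.0, -0.007, 0.001], [0.001, 0.002, -1.0]]
ft_force: [1.3, -0.9, -0.1]
grip_width: 0.754
finger_force: 0.0
```

Run:
```python
from m import *
go(685.5,-27.8,245,90);table()
im=grab("side","pics/x.png");print([ (c,onz("side",c,134)[:2].round()) for c,s in blobs(im,"orange",(300,210,390,310))])
print([(c,onz("side",c,89)[:2].round()) for c,s in blobs(im,"dark",(225,170,260,220))],[(c,onz("side",c,99)[:2].round()) for c,s in blobs(im,"blue",(225,150,280,200))])
```

```text
t 17.0 p [434.1 322.  246.2] yaw 89.6 j7 -55.0 -> d cm [-34.8   25.38   0.13] twist -0.4
side orange [402.8 219.3] r 139.2 ang -147.4 301
side orange [572.8 226.8] r 85.6 ang -52.0 129
side orange [446.9 332. ] r 82.4 ang 152.8 336
side red [374.3 245.6] r 153.7 ang -161.5 25
side blue [461.1 222.1] r 93.2 ang -129.2 432
side blue [520.2 383.2] r 88.9 ang 89.9 314
side dark [507.6 228.1] r 67.3 ang -100.7 80
side dark [373.4 262.9] r 150.0 ang -167.9 27
side dark [605.8 321.6] r 89.9 ang 17.7 585
[(array([356.7, 266.1]), array([430., 320.])), (array([338.1, 300.2]), array([481., 406.])), (array([365.4, 305.8]), array([431., 422.]))]
[(array([239.8, 185.8]), array([685., -25.]))] [(array([251., 169.]), array([655., -87.]))]
```

{"name": "arm_command", "arguments": {"motion": "-3.5 2.5 0 0 0.75; -3.5 2.5 0 0 0.75; -3.5 2.5 0 0 0.75; -3.5 2.5 0 0 0.75; -3.5 2.5 0 0 0.75"}}

```text
t: 17.6
tool_pos: [557.9, 143.7, 243.7]
ee_rot: [[0.007, 1.0, -0.002], [1.0, -0.007, -0.001], [-0.001, -0.002, -1.0]]
ft_force: [0.1, 0.5, 0.7]
grip_width: 0.749
finger_force: 0.0
```

{"name": "arm_command", "arguments": {"motion": "-3.5 2.5 0 0 0.75; -3.5 2.5 0 0 0.75; -3.5 2.6 0 0 0.75; -3.5 2.6 0 0 0.75; -3.3 2.6 0 0 0.75"}}

```text
t: 18.1
tool_pos: [684.8, -30.4, 243.3]
ee_rot: [[0.007, 1.0, -0.002], [1.0, -0.007, -0.0], [-0.0, -0.002, -1.0]]
ft_force: [0.2, 0.5, 0.4]
grip_width: 0.75
finger_force: 0.0
```

{"name": "arm_command", "arguments": {"motion": "0 0 3 0 0.7; 0 0 4 0 0.7; 0 0 4 0 0.7; 0 0 1 0 0.7; 0 0 0 0 0.7"}}

```text
t: 18.6
tool_pos: [683.0, -28.4, 122.5]
ee_rot: [[0.006, 1.0, -0.005], [1.0, -0.006, 0.0], [0.0, -0.005, -1.0]]
ft_force: [-0.8, -0.4, 0.7]
grip_width: 0.701
finger_force: 0.0
```

Run:
```python
from m import *
go(685.5,-27,84,90)
```

```text
t 18.6 p [683.  -28.4 122.5] yaw 89.6 j7 -20.0 -> d cm [0.14 0.26 3.85] twist -0.4
```

{"name": "arm_command", "arguments": {"motion": "0.1 0.15 1.5 0 0.7; 0 0 1.5 0 0.7; 0 0 0.6 0 0.7; 0 0 0 0 0.7; 0 0 0 0 0.5"}}

```text
t: 19.1
tool_pos: [686.1, -27.1, 89.2]
ee_rot: [[0.007, 1.0, 0.0], [1.0, -0.007, 0.0], [0.0, 0.0, -1.0]]
ft_force: [0.1, -0.3, 0.2]
grip_width: 0.547
finger_force: 0.0
```

{"name": "arm_command", "arguments": {"motion": "0 0 0 0 0.3; 0 0 0 0 0.25; 0 0 0 0 0.25; 0 0 0 0 0.25; 0 0 0 0 0.25"}}

```text
t: 19.6
tool_pos: [686.6, -26.9, 90.0]
ee_rot: [[0.007, 1.0, 0.002], [1.0, -0.007, 0.0], [0.0, 0.002, -1.0]]
ft_force: [-0.4, 0.4, 6.1]
grip_width: 0.382
finger_force: 45.2
```

{"name": "arm_command", "arguments": {"motion": "0 0 -1 0 0.25; 0 0 -2 0 0.25; 0 0 -3 0 0.25; 0 0 -4 0 0.25; 0 0 -4 0 0.25"}}

```text
t: 20.1
tool_pos: [685.2, -27.4, 229.8]
ee_rot: [[0.007, 1.0, -0.002], [1.0, -0.007, 0.0], [0.0, -0.002, -1.0]]
ft_force: [1.1, 0.5, -1.1]
grip_width: 0.382
finger_force: 45.0
```

{"name": "arm_command", "arguments": {"motion": "0 0 -2 0 0.25; 0 0 0 0 0.25"}}

```text
t: 20.3
tool_pos: [687.0, -26.5, 253.0]
ee_rot: [[0.007, 1.0, 0.006], [1.0, -0.007, 0.001], [0.001, 0.006, -1.0]]
ft_force: [0.4, 0.4, -2.5]
grip_width: 0.384
finger_force: 45.0
```

Run:
```python
from h import *
go(605.6,322,245,90)
o=ctrl.get_obs();print(o["grip_width"],o["finger_force"])
grab("side","pics/s4.png")
```

```text
t 20.3 p [687.  -26.5 253. ] yaw 89.6 j7 -17.0 -> d cm [34.8  -8.38  0.78] twist -0.4
0.3844922166300179 44.99804198741913
```

View pics/s4.png

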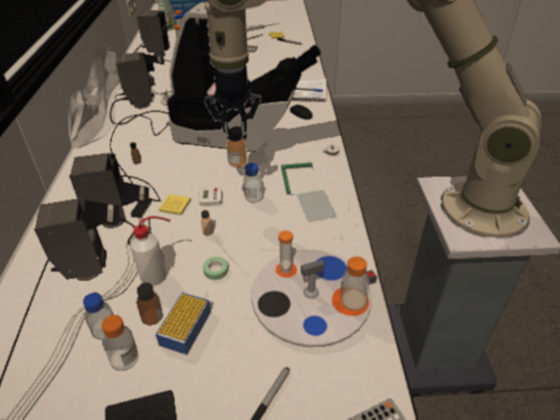

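The black bottle is held upright, and the orange bottle and tube stand on their discs.

{"name": "arm_command", "arguments": {"motion": "3.9 -0.9 0 0 0.25; 3.9 -0.9 0 0 0.25; 3.9 -0.9 0 0 0.25; 3.9 -0.9 0 0 0.25; 3.9 -0.9 0 0 0.25"}}

```text
t: 20.85
tool_pos: [641.0, 168.8, 246.5]
ee_rot: [[0.007, 1.0, -0.003], [1.0, -0.007, -0.001], [-0.001, -0.003, -1.0]]
ft_force: [0.1, 1.1, -2.2]
grip_width: 0.38
finger_force: 45.0
```

{"name": "arm_command", "arguments": {"motion": "3.9 -0.9 0 0 0.25; 3.9 -0.9 0 0 0.25; 3.9 -1 0 0 0.25; 3.6 -1 0 0 0.25; 0 0 0 0 0.25"}}

```text
t: 21.35
tool_pos: [600.1, 328.2, 246.5]
ee_rot: [[-0.004, 1.0, -0.005], [1.0, 0.004, 0.001], [0.001, -0.005, -1.0]]
ft_force: [-1.7, 0.4, -1.5]
grip_width: 0.38
finger_force: 45.0
```

{"name": "arm_command", "arguments": {"motion": "0 0 4 0 0.25; 0 0 4 0 0.25; 0 0 3 0 0.25; 0 0 1 0 0.25; 0 0 0 0 0.25"}}

```text
t: 21.85
tool_pos: [604.3, 320.1, 126.1]
ee_rot: [[0.007, 1.0, -0.004], [1.0, -0.007, -0.002], [-0.002, -0.004, -1.0]]
ft_force: [-0.2, -0.2, -2.0]
grip_width: 0.381
finger_force: 45.1
```

Run:
```python
from m import *
go(605.6,322,112,90)
```

```text
t 21.9 p [604.3 320.1 126.1] yaw 89.6 j7 -51.0 -> d cm [0.19 0.14 1.41] twist -0.4
```

{"name": "arm_command", "arguments": {"motion": "0.1 0.05 0.5 0 0.25; 0 0 0.3 0 0.25; 0 0 0.2 0 0.25; 0 0 0 0 0.25; 0 0 0 0 0.25"}}

```text
t: 22.35
tool_pos: [606.0, 322.6, 119.4]
ee_rot: [[0.007, 1.0, 0.001], [1.0, -0.007, 0.0], [0.0, 0.001, -1.0]]
ft_force: [0.3, 0.8, -1.7]
grip_width: 0.381
finger_force: 45.1
```

Run:
```python
from m import *
go(605.6,322,112,90);print(ctrl.get_obs()["ft_force"])
```

```text
t 22.4 p [606.  322.6 119.4] yaw 89.6 j7 -51.0 -> d cm [-0.06 -0.04  0.74] twist -0.4
[ 0.25239769  0.80080349 -1.73903594]
```

{"name": "arm_command", "arguments": {"motion": "0 0 0.4 0 0.25; 0 0 0.2 0 0.25; 0 0 0.1 0 0.25; 0 0 0.1 0 0.25; 0 0 0 0 0.25"}}

```text
t: 22.85
tool_pos: [605.9, 323.0, 112.0]
ee_rot: [[0.007, 1.0, 0.001], [1.0, -0.007, 0.001], [0.001, 0.001, -1.0]]
ft_force: [-1.7, -1.5, 5.5]
grip_width: 0.379
finger_force: 45.8
```

{"name": "arm_command", "arguments": {"motion": "0 0 0 0 0.25; 0 0 0 0 0.45; 0 0 0 0 0.6; 0 0 0 0 0.65; 0 0 0 0 0.65"}}

```text
t: 23.35
tool_pos: [605.8, 322.4, 110.7]
ee_rot: [[0.007, 1.0, -0.0], [1.0, -0.007, 0.0], [0.0, -0.0, -1.0]]
ft_force: [-0.3, -1.1, -0.6]
grip_width: 0.648
finger_force: 0.0
```

{"name": "arm_command", "arguments": {"motion": "0 0 -1.5 0 0.7; 0 0 -3 0 0.7; 0 0 -4 0 0.7; 0 0 -4 0 0.7; 0 0 0 0 0.75"}}

```text
t: 23.85
tool_pos: [607.0, 324.7, 244.2]
ee_rot: [[0.007, 1.0, 0.008], [1.0, -0.007, 0.007], [0.007, 0.008, -1.0]]
ft_force: [-1.0, 1.6, 0.2]
grip_width: 0.751
finger_force: 0.0
```

Run:
```python
from m import *
go(655.2,-87.5,240,90);table()
im=grab("side","pics/x.png");print([ (c,onz("side",c,111)[:2].round()) for c,s in blobs(im,"dark",(255,250,310,320))])
```

```text
t 23.9 p [607.  324.7 244.2] yaw 89.6 j7 -48.0 -> d cm [-41.18   5.1    0.19] twist -0.4
side orange [403.  219.3] r 139.0 ang -147.4 298
side orange [592.3 214. ] r 108.0 ang -48.0 20
side orange [564.8 229.1] r 79.0 ang -55.6 90
side orange [446.8 331.7] r 82.3 ang 153.0 332
side red [374.3 245.6] r 153.7 ang -161.5 25
side blue [461.6 221.8] r 93.2 ang -128.9 431
side blue [520.  383.2] r 88.9 ang 90.1 315
side dark [508.9 228.4] r 66.9 ang -99.7 74
side dark [605.4 247.1] r 97.4 ang -29.0 220
side dark [374.  263.8] r 149.2 ang -168.2 23
side dark [603.7 332.1] r 91.7 ang 24.4 261
[(array([272.8, 278.1]), array([606., 324.])), (array([306. , 272.3]), array([535., 312.])), (array([274.7, 307.4]), array([604., 400.]))]
```

{"name": "arm_command", "arguments": {"motion": "-4.1 0.5 0 0 0.75; -4.1 0.5 0 0 0.75; -4.1 0.5 0 0 0.75; -4.1 0.5 0 0 0.75; -4.1 0.5 0 0 0.75"}}

```text
t: 24.45
tool_pos: [628.9, 115.1, 234.7]
ee_rot: [[0.007, 1.0, -0.002], [1.0, -0.007, -0.001], [-0.001, -0.002, -1.0]]
ft_force: [2.1, -0.6, -0.7]
grip_width: 0.749
finger_force: 0.0
```

{"name": "arm_command", "arguments": {"motion": "-4.1 0.5 0 0 0.75; -4.1 0.5 0 0 0.75; -4.1 0.5 0 0 0.75; -4.1 0.5 0 0 0.75; -4.1 0.5 0 0 0.75"}}

```text
t: 24.95
tool_pos: [652.4, -90.0, 234.7]
ee_rot: [[0.007, 1.0, -0.002], [1.0, -0.007, 0.0], [-0.0, -0.002, -1.0]]
ft_force: [0.4, 0.5, -0.2]
grip_width: 0.745
finger_force: 0.0
```

{"name": "arm_command", "arguments": {"motion": "0 0 3 0 0.7; 0 0 4 0 0.7; 0 0 3 0 0.7; 0 0 1 0 0.7; 0 0 0 0 0.7"}}

```text
t: 25.45
tool_pos: [651.7, -88.1, 123.8]
ee_rot: [[0.007, 1.0, -0.004], [1.0, -0.007, 0.001], [0.001, -0.004, -1.0]]
ft_force: [-1.1, -0.0, 1.4]
grip_width: 0.701
finger_force: 0.0
```

Run:
```python
from m import *
go(655.2,-87.5,97,90)
```

```text
t 25.4 p [651.7 -88.1 123.8] yaw 89.6 j7 -15.0 -> d cm [0.06 0.36 2.68] twist -0.4
```

{"name": "arm_command", "arguments": {"motion": "0.05 0.2 1 0 0.7; 0 0 1 0 0.7; 0 0 0.3 0 0.7; 0 0 0 0 0.7; 0 0 0 0 0.7"}}

```text
t: 25.95
tool_pos: [655.3, -87.4, 103.3]
ee_rot: [[0.007, 1.0, 0.001], [1.0, -0.007, -0.0], [-0.0, 0.001, -1.0]]
ft_force: [0.7, 0.2, -0.4]
grip_width: 0.7
finger_force: 0.0
```

Run:
```python
from m import *
go(655.2,-87.5,97,90)
```

```text
t 25.9 p [655.3 -87.4 103.3] yaw 89.6 j7 -16.0 -> d cm [-0.01 -0.01  0.63] twist -0.4
```

{"name": "arm_command", "arguments": {"motion": "0 0 0.5 0 0.7; 0 0 0 0 0.6; 0 0 0 0 0.4; 0 0 0 0 0.3; 0 0 0 0 0.28"}}

```text
t: 26.45
tool_pos: [655.2, -87.4, 98.2]
ee_rot: [[0.007, 1.0, 0.001], [1.0, -0.007, 0.0], [0.0, 0.001, -1.0]]
ft_force: [-0.3, -0.0, 1.6]
grip_width: 0.418
finger_force: 45.4
```

{"name": "arm_command", "arguments": {"motion": "0 0 0 0 0.28; 0 0 0 0 0.28; 0 0 0 0 0.28"}}

```text
t: 26.75
tool_pos: [655.2, -87.4, 98.1]
ee_rot: [[0.007, 1.0, 0.001], [1.0, -0.007, 0.0], [0.0, 0.001, -1.0]]
ft_force: [0.6, -0.0, 2.0]
grip_width: 0.423
finger_force: 45.5
```

{"name": "arm_command", "arguments": {"motion": "0 0 -1 0 0.28; 0 0 -2 0 0.28; 0 0 -3 0 0.28; 0 0 -4 0 0.28; 0 0 -4 0 0.28"}}

```text
t: 27.25
tool_pos: [654.3, -87.5, 238.9]
ee_rot: [[0.006, 1.0, -0.002], [1.0, -0.006, 0.0], [0.0, -0.002, -1.0]]
ft_force: [1.3, -0.3, -2.6]
grip_width: 0.418
finger_force: 45.4
```

{"name": "arm_command", "arguments": {"motion": "0 0 -2 0 0.28; 0 0 0 0 0.28"}}

```text
t: 27.45
tool_pos: [656.2, -86.8, 261.8]
ee_rot: [[0.007, 1.0, 0.005], [1.0, -0.007, -0.0], [-0.0, 0.005, -1.0]]
ft_force: [0.4, 0.3, -2.2]
grip_width: 0.421
finger_force: 45.5
```

Run:
```python
from h import *
c=np.array([520.1,294.3]);A=np.radians(-126.2);s=c+90*np.array([np.cos(A),np.sin(A)]);print(s)
go(s[0],s[1],250,90)
o=ctrl.get_obs();print(o["grip_width"],o["finger_force"])
grab("side","pics/s5.png")
```

```text
[466.94548991 221.67357191]
t 27.4 p [656.2 -86.8 261.8] yaw 89.6 j7 -12.0 -> d cm [ 30.72 -19.13   1.08] twist -0.4
0.42088053559775085 45.525142550468445
```

View pics/s5.png

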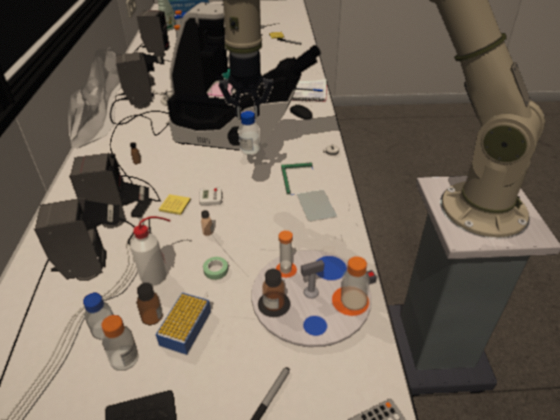

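The blue bottle is held upright and the other three stand on their discs.

{"name": "arm_command", "arguments": {"motion": "3.4 -2.1 0 0 0.28; 3.4 -2.1 0 0 0.28; 3.4 -2.1 0 0 0.28; 3.4 -2.1 0 0 0.28; 3.4 -2.1 0 0 0.28"}}

```text
t: 28.0
tool_pos: [549.2, 83.8, 255.5]
ee_rot: [[0.007, 1.0, -0.004], [1.0, -0.007, -0.001], [-0.001, -0.004, -1.0]]
ft_force: [-0.1, 0.7, -2.5]
grip_width: 0.419
finger_force: 45.7
```

{"name": "arm_command", "arguments": {"motion": "3.4 -2.1 0 0 0.28; 3.4 -2.1 0 0 0.28; 3.4 -2.1 0 0 0.28; 3.4 -2.1 0 0 0.28; 0 0 0 0 0.28"}}

```text
t: 28.5
tool_pos: [463.1, 225.2, 256.7]
ee_rot: [[-0.003, 1.0, -0.003], [1.0, 0.003, 0.001], [0.001, -0.003, -1.0]]
ft_force: [0.2, 0.0, -3.0]
grip_width: 0.429
finger_force: 45.7
```

{"name": "arm_command", "arguments": {"motion": "0 0 4 0 0.28; 0 0 4 0 0.28; 0 0 3 0 0.28; 0 0 1 0 0.28; 0 0 0 0 0.28"}}

```text
t: 29.0
tool_pos: [466.8, 218.9, 135.9]
ee_rot: [[0.007, 1.0, -0.004], [1.0, -0.007, -0.001], [-0.001, -0.004, -1.0]]
ft_force: [-0.1, 0.2, -2.3]
grip_width: 0.419
finger_force: 45.7
```

Run:
```python
from m import *
go(466.9,221.7,120.2,90)
```

```text
t 29.0 p [466.8 218.9 135.9] yaw 89.6 j7 -47.0 -> d cm [0.28 0.01 1.57] twist -0.4
```

{"name": "arm_command", "arguments": {"motion": "0.1 -0.1 0.7 0 0.28; 0 0 0.5 0 0.28; 0 0 0.3 0 0.28; 0 0 0 0 0.28; 0 0 0 0 0.28"}}

```text
t: 29.5
tool_pos: [467.3, 221.0, 123.2]
ee_rot: [[0.007, 1.0, 0.001], [1.0, -0.007, 0.0], [0.0, 0.001, -1.0]]
ft_force: [0.5, 0.4, -2.5]
grip_width: 0.418
finger_force: 45.8
```

Run:
```python
from m import *
go(466.9,221.7,120.2,90)
```

```text
t 29.5 p [467.3 221.  123.2] yaw 89.6 j7 -48.0 -> d cm [ 0.07 -0.04  0.3 ] twist -0.4
```

{"name": "arm_command", "arguments": {"motion": "0 0 0.2 0 0.28; 0 0 0.1 0 0.28; 0 0 0 0 0.28; 0 0 0 0 0.28; 0 0 0 0 0.45"}}

```text
t: 30.0
tool_pos: [467.2, 220.9, 120.0]
ee_rot: [[0.007, 1.0, 0.0], [1.0, -0.007, 0.0], [0.0, 0.0, -1.0]]
ft_force: [-0.4, 0.2, -0.8]
grip_width: 0.451
finger_force: 0.1
```

{"name": "arm_command", "arguments": {"motion": "0 0 0 0 0.6; 0 0 0 0 0.68; 0 0 0 0 0.7; 0 0 -1.5 0 0.7; 0 0 -3 0 0.7"}}

```text
t: 30.5
tool_pos: [466.0, 220.2, 164.5]
ee_rot: [[0.006, 1.0, -0.003], [1.0, -0.006, -0.001], [-0.001, -0.003, -1.0]]
ft_force: [0.3, -0.2, 0.2]
grip_width: 0.699
finger_force: 0.0
```

{"name": "arm_command", "arguments": {"motion": "0 0 -4 0 0.7; 0 0 -3 0 0.7; -5 3 0 0 0.7; -5 3 0 0 0.7; -5 2 0 0 0.7"}}

```text
t: 31.0
tool_pos: [537.4, 87.1, 236.6]
ee_rot: [[0.005, 1.0, 0.002], [1.0, -0.005, 0.0], [0.0, 0.002, -1.0]]
ft_force: [0.8, -0.0, -0.8]
grip_width: 0.702
finger_force: 0.0
```

{"name": "arm_command", "arguments": {"motion": "-5 0 0 0 0.7; -3 0 0 0 0.7; 0 4 0 0 0.7; 0 4 0 0 0.7; 0 4 0 0 0.7"}}

```text
t: 31.5
tool_pos: [657.1, 5.7, 236.1]
ee_rot: [[0.01, 1.0, 0.001], [1.0, -0.01, -0.0], [-0.0, 0.001, -1.0]]
ft_force: [-0.1, 0.3, 0.9]
grip_width: 0.703
finger_force: 0.0
```

Run:
```python
from m import *
go(466.9,221.7,120.2,90);table()
im=grab("side","pics/s6.png");tp=grab("top","pics/t6.png")
a=tp[180:300,150:400];b=im[150:350,240:390]
h=lambda i:cv2.resize(i,None,fx=3,fy=3,interpolation=cv2.INTER_CUBIC)
cv2.imwrite("pics/t6c.png",h(a));
```

```text
t 31.5 p [657.1   5.7 236.1] yaw 89.5 j7 -21.0 -> d cm [ 21.42 -19.23  11.57] twist -0.5
side orange [402.8 219.3] r 139.2 ang -147.4 297
side orange [569.6 226.3] r 84.1 ang -53.9 110
side orange [446.7 332.3] r 82.7 ang 152.7 336
side red [374.5 245.3] r 153.6 ang -161.4 26
side blue [457.9 242.9] r 80.7 ang -140.4 86
side blue [520.2 383.2] r 88.9 ang 89.9 315
side dark [509.1 228.4] r 66.9 ang -99.5 104
side dark [605.3 246.8] r 97.6 ang -29.1 221
side dark [373.1 262.3] r 150.5 ang -167.7 29
side dark [603.2 331.6] r 91.1 ang 24.2 281
```

View pics/t6c.png

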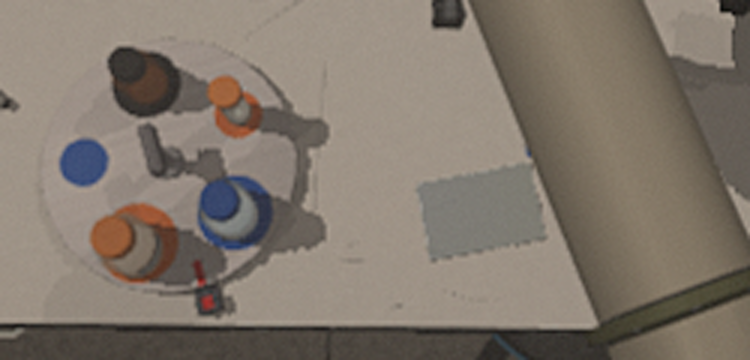

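View pics/s6.png

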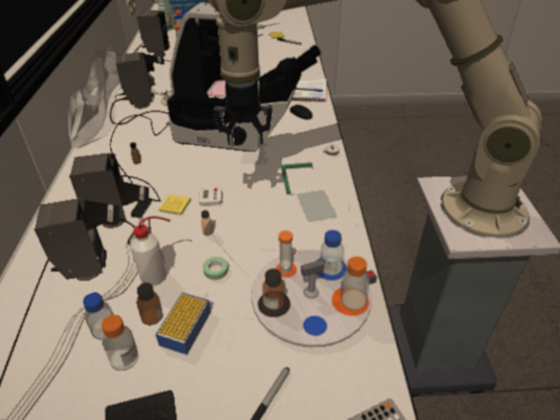

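All four stand on their discs with the index at the pointer. Next I'll measure the plate and stop from masks in both views.

```bash
cat > p.py <<'E'
from h import *
def plate(n,im,box,z):
    hsv=cv2.cvtColor(im,cv2.COLOR_BGR2HSV).astype(int);b,g,r=cv2.split(im.astype(int))
    m=((g-r>-2)&(hsv[:,:,2]>95)&(hsv[:,:,1]<70)).astype(np.uint8);k=np.zeros_like(m);k[box[1]:box[3],box[0]:box[2]]=1;m*=k
    m=cv2.morphologyEx(m,cv2.MORPH_OPEN,np.ones((3,3)))
    cs=cv2.findContours(m,0,cv2.CHAIN_APPROX_NONE)[0]
    if not cs: print(n,"none");return
    c=max(cs,key=cv2.contourArea)[:,0,:]
    w=np.array([onz(n,p+0.0,z)[:2] for p in c],np.float32);R=cv2.minAreaRect(w)
    print(n,"plate z",z,"c",np.round(R[0],1),"size",np.round(R[1],1),"ang",round(R[2],1),"corners",cv2.boxPoints(R).round().tolist())
def green(n,im,box,z):
    h,s,v=cv2.split(cv2.cvtColor(im,cv2.COLOR_BGR2HSV))
    m=(h>=55)&(h<=95)&(s>70)&(v>30);ys,xs=np.nonzero(m[box[1]:box[3],box[0]:box[2]])
    w=np.array([onz(n,(x+box[0],y+box[1]),z)[:2] for x,y in zip(xs,ys)])
    cx,cy=w[:,0].max(),w[:,1].min()
    A=w[(w[:,1]>cy+25)];B=w[(w[:,0]<cx-30)]  # +x rail, -y rail
    fa=np.polyfit(A[:,1],A[:,0],1);fb=np.polyfit(B[:,0],B[:,1],1)
    print(n,"rail+x: x=%.4f*y+%.1f"%tuple(fa),"y range",A[:,1].min().round(),A[:,1].max().round(),"| rail-y: y=%.4f*x+%.1f"%tuple(fb),"x min",B[:,0].min().round(),"widths",(2*3**.5*np.std(A[:,0]-np.polyval(fa,A[:,1]))).round(1))
E
python3 - <<'E'
from p import *
for n,f,box,gb in(("top","pics/top0.png",(275,225,350,275),(315,215,380,260)),("side","pics/s6.png",(285,180,345,225),(275,155,320,200))):
    im=cv2.imread(f)
    for z in(0,8,15): plate(n,im,box,z)
    green(n,im,gb,12)
E
```

```text
top none
top none
top none
top rail+x: x=-0.0847*y+541.0 y range -203.0 -96.0 | rail-y: y=0.0879*x+-273.5 x min 470.0 widths 7.2
side none
side none
side none
side rail+x: x=-0.0790*y+544.7 y range -198.0 -88.0 | rail-y: y=0.0585*x+-252.0 x min 474.0 widths 6.5
```

```bash
python3 - <<'E'
from p import *
for f,pts in(("pics/top0.png",[(300,250),(310,250),(320,245),(310,275),(340,250)]),("pics/s6.png",[(315,203),(310,198),(325,210),(345,205),(300,215)])):
    im=cv2.imread(f);print([(p,im[p[1],p[0]].tolist()) for p in pts])
E
sed -i 's/(g-r>-2)&(hsv\[:,:,2\]>95)&(hsv\[:,:,1\]<70)/(b-r>-12)\&(hsv[:,:,2]>95)\&(hsv[:,:,1]<70)/' p.py
python3 - <<'E'
from p import *
for n,f,box,gb in(("top","pics/top0.png",(275,225,350,275),(315,215,380,260)),("side","pics/s6.png",(285,180,345,225),(275,155,320,200))):
    im=cv2.imread(f)
    for z in(0,8,15): plate(n,im,box,z)
E
```

```text
[((300, 250), [113, 119, 122]), ((310, 250), [114, 120, 123]), ((320, 245), [112, 120, 124]), ((310, 275), [130, 143, 154]), ((340, 250), [130, 143, 155])]
[((315, 203), [133, 150, 154]), ((310, 198), [134, 150, 155]), ((325, 210), [137, 151, 156]), ((345, 205), [164, 183, 200]), ((300, 215), [164, 184, 201])]
top plate z 0 c [471.2 -34.6] size [ 82.1 112.4] ang 10.8 corners [[420.0, 13.0], [441.0, -97.0], [522.0, -82.0], [501.0, 28.0]]
top plate z 8 c [470.3 -34.1] size [ 81.5 111.7] ang 10.8 corners [[420.0, 13.0], [441.0, -97.0], [521.0, -81.0], [500.0, 28.0]]
top plate z 15 c [469.5 -33.6] size [ 81.1 111.1] ang 10.8 corners [[419.0, 13.0], [440.0, -96.0], [520.0, -81.0], [499.0, 29.0]]
side none
side none
side none
```

```bash
sed -i 's/(b-r>-12)/(b-r>{"top":-16,"side":-28}[n])/' p.py
python3 - <<'E'
from p import *
for n,f,box,gb in(("top","pics/top0.png",(275,225,342,275),0),("side","pics/s6.png",(293,185,345,225),0),("side","pics/side0.png",(293,185,345,225),0)):
    im=cv2.imread(f)
    for z in(0,8,15): plate(n,im,box,z)
go(0,0,0)
E
```

```text
top plate z 0 c [472.8 -41. ] size [ 84.  126.5] ang 11.5 corners [[419.0, 13.0], [444.0, -111.0], [527.0, -95.0], [501.0, 29.0]]
top plate z 8 c [471.9 -40.4] size [ 83.4 125.7] ang 11.5 corners [[418.0, 13.0], [444.0, -110.0], [525.0, -94.0], [500.0, 30.0]]
top plate z 15 c [471.1 -39.9] size [ 83. 125.] ang 11.5 corners [[418.0, 13.0], [443.0, -109.0], [524.0, -93.0], [499.0, 30.0]]
side plate z 0 c [473.3 -41.4] size [ 85.3 125.4] ang 10.2 corners [[420.0, 13.0], [442.0, -111.0], [526.0, -96.0], [504.0, 28.0]]
side plate z 8 c [474.6 -31.9] size [ 84.5 124.2] ang 10.2 corners [[422.0, 22.0], [444.0, -100.0], [527.0, -86.0], [505.0, 37.0]]
side plate z 15 c [475.7 -23.6] size [ 83.8 123.2] ang 10.2 corners [[424.0, 30.0], [445.0, -92.0], [528.0, -77.0], [506.0, 44.0]]
side plate z 0 c [473.7 -41.3] size [ 84.9 126.2] ang 10.8 corners [[420.0, 13.0], [444.0, -111.0], [527.0, -95.0], [503.0, 29.0]]
side plate z 8 c [475.  -31.9] size [ 84.1 125. ] ang 10.8 corners [[422.0, 22.0], [445.0, -101.0], [528.0, -85.0], [504.0, 37.0]]
side plate z 15 c [476.1 -23.6] size [ 83.4 124. ] ang 10.8 corners [[423.0, 29.0], [447.0, -92.0], [529.0, -77.0], [505.0, 45.0]]
t 31.6 p [656.9   7.7 234. ] yaw 89.6 j7 -21.0 -> d cm [ -1.31 -65.64  23.51] twist None
```

Plate centre is about (473,-41) with its long axis at yaw 100.8°. Home is about (507,-159) at 94.7°. I'll push from the left end with two fingers.

{"name": "arm_command", "arguments": {"motion": "0.8 -4 0 -5.1 0.5; 0.8 -4 0 0 0.5; 0.8 -4 3 0 0.5; 0.8 -4 4 0 0.5; 0.8 -4 4 0 0.5"}}

```text
t: 32.15
tool_pos: [462.2, 33.2, 134.9]
ee_rot: [[-0.082, 0.997, 0.001], [0.997, 0.082, -0.002], [-0.002, 0.001, -1.0]]
ft_force: [0.8, 1.0, -0.0]
grip_width: 0.499
finger_force: 0.0
```

{"name": "arm_command", "arguments": {"motion": "0 0 3 0 0.5; 0 0 2 0 0.5; 0 0 0 0 0.5; 0 0 0 0 0.5"}}

```text
t: 32.55
tool_pos: [464.3, 33.4, 86.3]
ee_rot: [[-0.083, 0.997, 0.001], [0.997, 0.083, -0.0], [-0.0, 0.001, -1.0]]
ft_force: [0.7, -0.5, -0.0]
grip_width: 0.501
finger_force: 0.0
```

```bash
python3 -c "
from h import *
go(457,50,5,94.7)"
```

```text
t 32.5 p [464.3  33.4  86.3] yaw 94.7 j7 -21.0 -> d cm [ 1.71 -0.6   8.13] twist 0.0
```

{"name": "arm_command", "arguments": {"motion": "1.9 -0.6 2 0 0.5; 0 0 3 0 0.5; 0 0 1.5 0 0.5; 0 0 0.8 0 0.5; 0 0 0 0 0.5"}}

```text
t: 33.05
tool_pos: [456.9, 51.5, 12.3]
ee_rot: [[-0.082, 0.997, -0.0], [0.997, 0.082, 0.0], [0.0, -0.0, -1.0]]
ft_force: [-0.4, 0.1, 0.2]
grip_width: 0.501
finger_force: 0.0
```

{"name": "arm_command", "arguments": {"motion": "0 0 0.3 0 0.5; 0 0 0.2 0 0.5; 0 0 0 0 0.5"}}

```text
t: 33.35
tool_pos: [457.1, 51.5, 7.6]
ee_rot: [[-0.082, 0.997, 0.001], [0.997, 0.082, 0.0], [-0.0, 0.001, -1.0]]
ft_force: [-0.3, -0.2, -0.3]
grip_width: 0.497
finger_force: 0.0
```

```bash
python3 -c "
from h import *
go(470,-81.6,5,94.7)"
```

```text
t 33.4 p [457.1  51.5   7.6] yaw 94.7 j7 -30.0 -> d cm [-13.37   0.19   0.26] twist -0.0
```

{"name": "arm_command", "arguments": {"motion": "-0.9 0 0.2 0 0.5; -0.9 0 0 0 0.5; -1 0 0 0 0.5; -1 0 0 0 0.5; -1 0 0 0 0.5"}}

```text
t: 33.85
tool_pos: [460.8, 2.6, 5.2]
ee_rot: [[-0.081, 0.997, 0.0], [0.997, 0.081, -0.0], [-0.0, 0.0, -1.0]]
ft_force: [0.1, 0.5, 0.5]
grip_width: 0.503
finger_force: 0.1
```

{"name": "arm_command", "arguments": {"motion": "-1 0 0 0 0.5; -1 0 0 0 0.5; -1 0 0 0 0.5; -1 0 0 0 0.5; -1 0 0 0 0.5"}}

```text
t: 34.35
tool_pos: [464.9, -46.8, 5.2]
ee_rot: [[-0.082, 0.997, 0.0], [0.997, 0.082, 0.0], [0.0, 0.0, -1.0]]
ft_force: [-0.2, 0.4, -0.0]
grip_width: 0.502
finger_force: 0.2
```

{"name": "arm_command", "arguments": {"motion": "-1 0 0 0 0.5; -1 0 0 0 0.5; -0.9 0 0 0 0.5; 0 0 0 0 0.5; 1.5 0 0 0 0.5"}}

```text
t: 34.85
tool_pos: [466.1, -62.0, 5.0]
ee_rot: [[-0.078, 0.997, -0.0], [0.997, 0.078, -0.001], [-0.001, -0.0, -1.0]]
ft_force: [-0.4, -0.0, -0.2]
grip_width: 0.499
finger_force: 0.0
```

{"name": "arm_command", "arguments": {"motion": "1 0 -3 0 0.5; 0 0 -4 0 0.5; 3 -4 0 0 0.5; 2 -4 0 0 0.5; 0 0 0 0 0.5"}}

```text
t: 35.35
tool_pos: [375.4, -6.0, 73.9]
ee_rot: [[-0.085, 0.996, -0.005], [0.996, 0.085, -0.007], [-0.007, -0.006, -1.0]]
ft_force: [1.1, -0.9, 0.2]
grip_width: 0.498
finger_force: 0.0
```

Run:
```python
from p import *
plate("side",grab("side","pics/s7.png"),(270,155,345,225),0)
plate("top",grab("top","pics/t7.png"),(275,225,366,275),0);go(404,-150,5,94.7)
```

```text
side plate z 0 c [ 475.8 -157.3] size [ 84.3 136.7] ang 4.8 corners [[428.0, -93.0], [440.0, -229.0], [524.0, -222.0], [512.0, -86.0]]
top plate z 0 c [ 474.5 -152. ] size [ 83.  126.4] ang 4.6 corners [[428.0, -92.0], [438.0, -218.0], [521.0, -212.0], [511.0, -86.0]]
t 35.5 p [380.7  -7.5  75.3] yaw 94.7 j7 -6.0 -> d cm [-14.36   1.15   7.09] twist 0.0
```

The plate is square to the stop after the first push. I'll turn the gripper 90° and push toward +x.

{"name": "arm_command", "arguments": {"motion": "-4.8 0.5 0 0 0.6; -5 0.6 0 0 0.6; -5 0.6 0 8.5 0.6; 0 0 0 8.5 0.6; 0 0 0 8.5 0.6"}}

```text
t: 35.95
tool_pos: [411.4, -153.9, 74.6]
ee_rot: [[0.364, 0.931, 0.001], [0.931, -0.364, 0.003], [0.003, -0.001, -1.0]]
ft_force: [-0.3, 1.6, 0.8]
grip_width: 0.602
finger_force: 0.0
```

{"name": "arm_command", "arguments": {"motion": "0 0 0 8.5 0.7; 0 0 0 8.5 0.7; 0 0 0 8.5 0.7; 0 0 0 8.5 0.7; 0 0 0 8.5 0.7"}}

```text
t: 36.45
tool_pos: [411.3, -152.4, 74.7]
ee_rot: [[0.896, 0.444, 0.0], [0.444, -0.896, 0.002], [0.001, -0.001, -1.0]]
ft_force: [0.1, 0.2, -0.1]
grip_width: 0.697
finger_force: 0.0
```

{"name": "arm_command", "arguments": {"motion": "0 0 0 8.5 0.7; 0 0 0 8.5 0.7; 0 0 0 5 0.7; 0 0 0 0 0.7; 0 0 0 0 0.7"}}

```text
t: 36.95
tool_pos: [410.9, -152.1, 74.8]
ee_rot: [[0.996, 0.085, -0.0], [0.085, -0.996, 0.001], [-0.0, -0.001, -1.0]]
ft_force: [-0.4, -0.2, 0.4]
grip_width: 0.702
finger_force: 0.0
```

```bash
python3 -c "
from h import *
go(410,-157,5,4.7)"
```

```text
t 37.0 p [ 410.9 -152.1   74.8] yaw 4.9 j7 -78.0 -> d cm [-0.13  0.49  6.98] twist 0.2
```

{"name": "arm_command", "arguments": {"motion": "-0.3 0.5 2 0 0.7; 0 0 3 0 0.7; 0 0 1.2 0 0.7; 0 0 0.4 0 0.7; 0 0 0 0 0.7"}}

```text
t: 37.45
tool_pos: [407.8, -157.1, 9.2]
ee_rot: [[0.997, 0.083, -0.0], [0.083, -0.997, 0.001], [-0.0, -0.001, -1.0]]
ft_force: [0.7, 0.0, 0.6]
grip_width: 0.7
finger_force: 0.0
```

```bash
python3 -c "
from h import *
go(455,-153.5,5,4.7)"
```

```text
t 37.5 p [ 407.8 -157.1    9.2] yaw 4.8 j7 -83.0 -> d cm [4.73 0.04 0.41] twist 0.1
```

{"name": "arm_command", "arguments": {"motion": "0.8 0 0.3 0 0.7; 1 0 0 0 0.7; 1 0 0 0 0.7; 0.8 0 0 0 0.7; 0.5 0 0 0 0.7"}}

```text
t: 37.95
tool_pos: [449.8, -153.8, 6.5]
ee_rot: [[0.997, 0.083, 0.001], [0.083, -0.997, 0.0], [0.001, -0.0, -1.0]]
ft_force: [-0.8, -0.3, -0.2]
grip_width: 0.697
finger_force: 0.4
```

{"name": "arm_command", "arguments": {"motion": "0.2 0 0 0 0.7; 0.2 0 0 0 0.7; 0 0 0 0 0.7"}}

```text
t: 38.25
tool_pos: [452.3, -153.6, 6.1]
ee_rot: [[0.997, 0.082, -0.0], [0.082, -0.997, 0.0], [-0.0, -0.0, -1.0]]
ft_force: [-0.2, -0.1, 0.1]
grip_width: 0.697
finger_force: 0.2
```

Run:
```python
from p import *
plate("side",grab("side","pics/s8.png"),(288,168,345,225),0)
plate("top",grab("top","pics/t8.png"),(275,225,366,275),0);go(455,-153.5,5,4.7);print(ctrl.get_obs()["ft_force"])
```

```text
side plate z 0 c [ 505.4 -147.7] size [ 87.2 124.2] ang 2.2 corners [[459.0, -87.0], [464.0, -211.0], [551.0, -208.0], [547.0, -84.0]]
top plate z 0 c [ 502.6 -120.4] size [84.7 72.4] ang 0.5 corners [[460.0, -85.0], [461.0, -157.0], [545.0, -156.0], [545.0, -84.0]]
t 38.4 p [ 452.3 -153.7    6.1] yaw 4.7 j7 -87.0 -> d cm [0.27 0.   0.11] twist 0.0
[-0.23424141  0.72379127 -0.09987891]
```

{"name": "arm_command", "arguments": {"motion": "0.15 0 0 0 0.7; 0.15 0 0 0 0.7; 0.1 0 0 0 0.7; 0 0 0 0 0.7"}}

```text
t: 38.75
tool_pos: [452.7, -153.8, 5.3]
ee_rot: [[0.997, 0.081, -0.007], [0.081, -0.997, -0.0], [-0.007, -0.0, -1.0]]
ft_force: [-13.2, -0.2, 9.4]
grip_width: 0.702
finger_force: 6.7
```

{"name": "arm_command", "arguments": {"motion": "0.15 0 0 0 0.7; 0.15 0 0 0 0.7; 0 0 0 0 0.7"}}

```text
t: 39.05
tool_pos: [452.8, -153.9, 4.6]
ee_rot: [[0.997, 0.08, -0.013], [0.08, -0.997, -0.001], [-0.013, -0.0, -1.0]]
ft_force: [-22.3, -0.5, 15.5]
grip_width: 0.702
finger_force: 11.5
```

{"name": "arm_command", "arguments": {"motion": "-0.8 0 0 0 0.7; -1.2 0 0 0 0.7; 0 0 -4 0 0.5; 0 0 -4 -8.5 0.45; 0 -4 0 0 0.4"}}

```text
t: 39.55
tool_pos: [434.3, -120.6, 90.8]
ee_rot: [[0.973, 0.231, 0.009], [0.231, -0.973, -0.004], [0.008, 0.006, -1.0]]
ft_force: [2.1, 1.8, -0.1]
grip_width: 0.4
finger_force: 0.0
```

{"name": "arm_command", "arguments": {"motion": "0 -4 0 -8.5 0.4; 0 -3 0 -8.5 0.4; 0 0 0 -8.5 0.4; 0 0 0 -8.5 0.4; 0 0 0 -8.5 0.4"}}

```text
t: 40.05
tool_pos: [410.1, -49.0, 86.4]
ee_rot: [[0.558, 0.83, 0.001], [0.83, -0.558, -0.001], [-0.0, 0.002, -1.0]]
ft_force: [-0.7, 0.2, 0.5]
grip_width: 0.395
finger_force: 0.0
```

{"name": "arm_command", "arguments": {"motion": "0 0 0 -8.5 0.4; 0 0 0 -8.5 0.4; 0 0 0 -8.5 0.4; 0 0 0 -8.5 0.4; 0 0 0 -5 0.4"}}

```text
t: 40.55
tool_pos: [410.1, -49.1, 86.3]
ee_rot: [[-0.088, 0.996, 0.001], [0.996, 0.088, -0.001], [-0.001, 0.001, -1.0]]
ft_force: [-0.7, 0.3, -0.1]
grip_width: 0.402
finger_force: 0.0
```

Run:
```python
from p import *
plate("side",grab("side","pics/s8.png"),(288,168,345,225),0)
go(502,-50,50,94.7)
```

```text
side plate z 0 c [ 505.9 -147.6] size [ 88.1 124.5] ang 2.2 corners [[459.0, -87.0], [464.0, -211.0], [552.0, -208.0], [547.0, -84.0]]
t 40.6 p [410.1 -49.2  86.2] yaw 95.2 j7 -3.0 -> d cm [-0.92  9.14  3.63] twist 0.5
```

{"name": "arm_command", "arguments": {"motion": "0 4.5 0 0.5 0.4; -0.5 4.5 2 0 0.4; 0 0 3 0 0.4; 0 0 2.2 0 0.4; 0 0 0.4 0 0.4"}}

```text
t: 41.1
tool_pos: [498.4, -46.7, 7.8]
ee_rot: [[-0.072, 0.997, -0.004], [0.997, 0.072, 0.001], [0.002, -0.004, -1.0]]
ft_force: [0.5, 0.2, 0.6]
grip_width: 0.397
finger_force: 0.0
```

{"name": "arm_command", "arguments": {"motion": "0 0 0 0 0.4; 0 0 0 0 0.4"}}

```text
t: 41.3
tool_pos: [501.0, -47.1, 11.5]
ee_rot: [[-0.073, 0.997, 0.002], [0.997, 0.073, -0.0], [-0.001, 0.002, -1.0]]
ft_force: [-0.2, 0.3, -0.2]
grip_width: 0.396
finger_force: 0.0
```

```bash
python3 -c "
from h import *
go(504,-83,6,94.7)"
```

```text
t 41.3 p [501.  -47.1  11.5] yaw 94.2 j7 -19.0 -> d cm [-3.6   0.04  0.56] twist -0.5
```

Push gently toward −y until the force rises.

{"name": "arm_command", "arguments": {"motion": "-0.8 0 0.5 -0.5 0.4; -0.8 0 0 0 0.4; -0.6 0 0 0 0.4; -0.4 0 0 0 0.4; -0.4 0 0 0 0.4"}}

```text
t: 41.8
tool_pos: [502.8, -77.3, 5.4]
ee_rot: [[-0.081, 0.997, 0.0], [0.997, 0.081, 0.0], [0.0, 0.0, -1.0]]
ft_force: [-0.0, 0.7, 0.1]
grip_width: 0.4
finger_force: 0.4
```

{"name": "arm_command", "arguments": {"motion": "-0.3 0 0 0 0.4; -0.3 0 0 0 0.4; -0.2 0 0 0 0.4; -0.2 0 0 0 0.4; 0 0 0 0 0.4"}}

```text
t: 42.3
tool_pos: [503.5, -87.0, 5.1]
ee_rot: [[-0.082, 0.997, 0.0], [0.997, 0.082, 0.0], [0.0, 0.0, -1.0]]
ft_force: [-0.1, 0.3, 0.5]
grip_width: 0.402
finger_force: 0.0
```

{"name": "arm_command", "arguments": {"motion": "-0.2 0 0 0 0.4; -0.2 0 0 0 0.4; -0.2 0 0 0 0.4; -0.1 0 0 0 0.4; 0 0 0 0 0.4"}}

```text
t: 42.8
tool_pos: [503.5, -87.4, 5.2]
ee_rot: [[-0.087, 0.996, -0.001], [0.996, 0.087, 0.007], [0.007, -0.0, -1.0]]
ft_force: [-2.6, 17.9, 3.0]
grip_width: 0.401
finger_force: 9.0
```

{"name": "arm_command", "arguments": {"motion": "-0.15 0 0 0 0.4; -0.15 0 0 0 0.4; 0 0 0 0 0.4"}}

```text
t: 43.1
tool_pos: [503.5, -87.5, 5.2]
ee_rot: [[-0.09, 0.996, -0.001], [0.996, 0.09, 0.01], [0.01, -0.0, -1.0]]
ft_force: [-4.5, 25.4, 4.8]
grip_width: 0.398
finger_force: 13.0
```

{"name": "arm_command", "arguments": {"motion": "1 0 0 0 0.4; 1.5 0 0 0 0.4; 0 0 -3 0 0.4; 0 0 -4 0 0.4; 0 0 -5 0 0.4"}}

```text
t: 43.6
tool_pos: [501.0, -71.7, 125.3]
ee_rot: [[-0.082, 0.997, -0.003], [0.997, 0.082, 0.0], [0.001, -0.003, -1.0]]
ft_force: [1.4, -1.2, 0.6]
grip_width: 0.4
finger_force: 0.0
```

{"name": "arm_command", "arguments": {"motion": "4 4 -4 0 0.4; 4 4 -4 0 0.4; 3 4 0 0 0.4; 0 0 0 0 0.4; 0 0 0 0 0.4"}}

```text
t: 44.1
tool_pos: [592.5, 25.8, 182.5]
ee_rot: [[-0.085, 0.996, -0.001], [0.996, 0.085, 0.001], [0.001, -0.001, -1.0]]
ft_force: [0.0, -0.3, -0.1]
grip_width: 0.404
finger_force: 0.0
```

Run:
```python
from m import *
from p import plate,green
s=grab("side","pics/s9.png");t=grab("top","pics/t9.png");print(ctrl.get_obs()["t"])
plate("side",s,(288,168,345,225),0);plate("top",t,(275,225,366,275),0);green("top",t,(315,215,380,260),7);green("side",s,(275,155,320,200),7)
table()
h=lambda i:cv2.resize(i,(400,400),interpolation=cv2.INTER_CUBIC)
cv2.imwrite("pics/e.png",np.hstack([h(t[190:290,290:390]),h(s[140:340,240:390])]))
```

```text
44.2
side plate z 0 c [ 506.9 -160.5] size [ 85.3 132.5] ang 3.8 corners [[460.0, -97.0], [469.0, -229.0], [554.0, -224.0], [545.0, -92.0]]
top noneTraceback (most recent call last):
  File "<stdin>", line 4, in <module>
  File "p.py", line 15, in green
    cx,cy=w[:,0].max(),w[:,1].min()
          ~^^^^^
IndexError: too many indices for array: array is 1-dimensional, but 2 were indexed
```

View pics/t9.png

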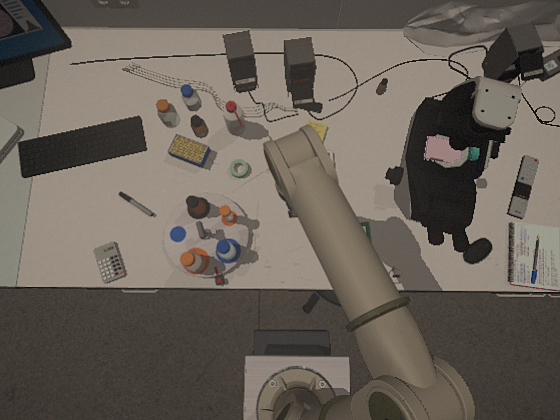

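Top view shows all four reagents on their discs, with the plate hidden by the arm. I'll clear the arm for a last look.

{"name": "arm_command", "arguments": {"motion": "4 2 -2 0 0.4; 4 2 -2 0 0.4; 4 2 0 0 0.4; 4 0 0 0 0.4; 0 0 0 0 0.4"}}

```text
t: 44.7
tool_pos: [636.6, 193.8, 223.2]
ee_rot: [[-0.089, 0.996, -0.001], [0.996, 0.089, 0.003], [0.003, -0.001, -1.0]]
ft_force: [-0.9, -0.7, 0.0]
grip_width: 0.402
finger_force: 0.0
```

{"name": "arm_command", "arguments": {"motion": "0 0 0 0 0.4; 0 0 0 0 0.4; 0 0 0 0 0.4; 0 0 0 0 0.4; 0 0 0 0 0.4"}}

```text
t: 45.2
tool_pos: [639.4, 186.8, 223.0]
ee_rot: [[-0.08, 0.997, 0.0], [0.997, 0.08, -0.0], [-0.0, 0.0, -1.0]]
ft_force: [-0.0, -0.5, -0.2]
grip_width: 0.394
finger_force: 0.0
```

Run:
```python
from m import *
from p import plate,green
s=grab("side","pics/s10.png");t=grab("top","pics/t10.png");print(ctrl.get_obs()["t"])
plate("side",s,(288,168,345,225),0);plate("top",t,(275,225,366,275),0)
for c in("red","orange","blue"):
  for ce,st in blobs(t,c,(150,190,260,292),5): print(c,ce,st[4],onz("top",ce,22)[:2].round())
h=lambda i:cv2.resize(i,(400,400),interpolation=cv2.INTER_CUBIC)
cv2.imwrite("pics/e.png",np.hstack([h(t[190:290,290:390]),h(s[140:340,240:390])]))
```

```text
45.3
side plate z 0 c [ 491.8 -135.2] size [172.7 113.7] ang 86.9 corners [[430.0, -218.0], [544.0, -224.0], [553.0, -52.0], [440.0, -46.0]]
top plate z 0 c [ 507.9 -159.7] size [ 88.1 124.4] ang 0.6 corners [[463.0, -98.0], [464.0, -222.0], [553.0, -221.0], [551.0, -97.0]]
red [218.7 280.2] 16 [373. 245.]
orange [225.  214.5] 125 [582. 234.]
orange [232.9 212.7] 10 [589. 208.]
orange [199.3 251.4] 64 [462. 311.]
orange [186.7 258.4] 133 [440. 349.]
orange [192.5 272.4] 10 [396. 329.]
blue [177.2 227.2] 5 [539. 386.]
blue [172.  230.5] 6 [529. 402.]
blue [171.6 237. ] 5 [508. 402.]
blue [232.3 240.7] 19 [497. 207.]
blue [219.5 246.4] 32 [479. 247.]
blue [227.  244.8] 8 [484. 224.]
blue [225.3 249.5] 6 [469. 228.]
blue [224.1 260. ] 27 [436. 231.]
```

View pics/e.png

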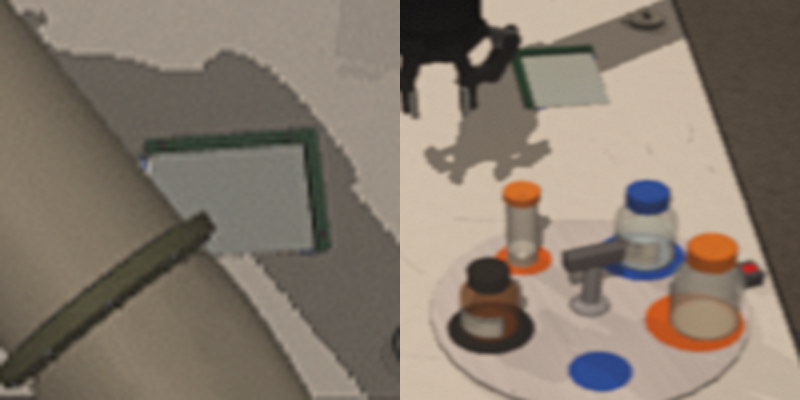

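The plate lies home against both rails and all four reagents stand centred on their discs. I'll hand it in.

```bash
python3 -c "
from h import *
print(job.finish_job())"
```

```text
the job is handed in; nothing more can be done
None
```

I handed in the job at about 45 s: the last pictures show the turntable at its pointer, all four reagents (the blue tube was absent) upright on their own discs, and the plate home against both rails. The hand-in returned no verdict.

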